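Open the tight-lidded spice box in the hold-down and sort its tubes

ROBOT

A 6-joint arm with a two-finger parallel gripper is mounted at the origin on a cart in front of the work surface, level with it; the furniture and walls round the work are solid. World frame = base frame: x ahead of the robot, y to its left, z up, the work surface at z = 0. Lengths are in m, angles in degrees, forces in N, time in s.
With the tool pointing down it reaches from about 0.325 to 0.75 m from the base axis. Payload 7.6 kg.
Tool frame: the origin (TCP) lies midway between the tips of the shut fingers; the grasp point (between the pads) lies 19 mm behind it (arm.hold_point_z is the distance from the TCP to the grasp point, in m); z points along the fingers, y is the direction in which the jaws open and shut (so a half turn about z gives the same grasp; the last joint's range is limited). The gripper opens to 85 mm and grips with 20 to 120 N. Pads are 22 mm wide; open, the fingers measure 114 mm over their backs; the gripper's body (76 mm by 85 mm) begins 54 mm behind the grasp point. The pads swing forward as they close: fully open they stand 13 mm farther back than shut.
Start: joints at [-81.205, 2.991, 80.254, -0, 96.75, -4.028], TCP at [0.117, -0.512, 0.198] pointing down, gripper open.
Joint ranges: [-166.34, 166.34], [-52.06, 124.39], [6.96, 135.62], [-60.46, 240.46], [14.63, 156.25], [-167.68, 167.68]. Speed limits (degrees/s): [147.25, 147.25, 172.46, 180, 180, 180].

INTERFACE

Orientations are given as [roll, pitch, yaw] about the fixed x, y, z axes, in that order (R = Rz(yaw) Ry(pitch) Rx(roll)).
In Python, from cell import arm, cams gives the robot as it stands.
- The arm moves only by the tool arm_command, never from a script. Its argument "targets" is a list of rows, each a list of 2 entries, a list of its own where there are three numbers: the shift along the tool's x, y, z in mm, then the turn, a rotation vector about the tool's x, y, z in degrees. A call has 1 to 5 rows; each row shifts and turns the commanded pose from where the row before left it, along the tool's axes as they then stand; what a row does not reach is not made up. A row lasts 1/12 s, in which the tool goes at most 41.7 mm and 7.16 degrees, less where a joint would pass 70% of its speed; a pose out of reach is approached as far as the arm can. A call with a gripper value outside its range is refused whole. "gripper" is the closure, from 0 (fully open) to 1 (shut), set as the call begins (left out, the last holds). The fingers move at their own pace and stop on an object; "force" is the grip in N (left out, the last holds). Time passes only in rows, so rows that do not move let the fingers close. It gives the time, the measured TCP pose, the force and the opening at its end, in the units of the state.
- arm.get_state(): the state, without advancing time (a new reading comes with each control period).
- cams.capture(name): name is "side" or "top" or "wrist"; returns the picture (400x640x3 uint8, red, green, blue); there is no depth.
- cams.calibration(name): a dict with "fx", "fy", "cx", "cy" (pixels), "xyz" and "orientation" of the camera in the world; the wrist camera has in their place "mount" (4x4, takes a point from camera to tool coordinates, whose origin is the TCP and whose axes are the flange's). Camera axes: x right, y down, z forward; pixel columns grow to the right and rows downward; lengths in m; the calibration is good to about 2 mm. A picture is of the moment at which its call begins: read the wrist's pose just before it. calibration takes no time and is no camera call.
- arm.finish_job(): hands the job in, once; it reports no verdict.
The state is a dict: "time": time; "q": joint angles; "joint_vel": joint speeds; "effort": joint torques, N m; "eef_pos": TCP position; "eef_rot": TCP orientation; "wrist_force": force on the tool from outside, world axes, zero at the start; "wrist_torque": the same for the moment, N m; "opening": finger opening in m.
Only numpy, scipy, OpenCV 4.12 (cv2) and the standard library are available. Lean on these libraries where they do the work, as an engineer would, in place of code of your own. Each camera call takes 0.05 s, during which the arm holds its last target. There are 200 camera calls.

TASK

Slide the closed spice box all the way into the hold-down so that its foot is trapped under the lips, and there draw the tight lid straight up off it and stand the lid, open side down, on the worktop clear of the box. Then sort all the spice tubes from the box by cap colour, the red-capped ones into the red tray and the blue-capped ones into the blue tray; leave the empty box home in the hold-down and the other things on the worktop undisturbed.

Things in the scene. Friction and masses are not known exactly. Their poses are not given: they have to be found in the camera images.
- box_base: loose metal base of the box, 0.3 kg. Foot plate 197 (x) x 84 (y) x 6 mm, 12 mm wider than the lid on each long side; on it a collar 187 x 50 mm, rising to 48 mm, with 6 cells 27 mm square in a row, x = -75, -45, .. 75 mm, floors 6 mm up. Standing tubes reach to 76 mm, 28 mm above the collar. Same both ways round. Origin: centre of underside, z up
- lid: deep green lid with a brass line, 197 (x) x 60 (y) x 78 mm outside, open below, 0.15 kg; grasp it across its 60 mm. Springs in the collar hold it: drawing it off takes 8 to 16 N, and lifts the loose base too unless that is held. Origin: centre of the open rim, z up; closed, rim 6 mm and top 84 mm above the base's underside. Draw: 42 mm to leave the collar, 75 mm to clear the tubes
- hold_down: fixed hold-down: two dark wood rails along x with steel lips inside, stop bar at +x, flared mouth at -x (robot side). Origin: on the worktop under the box's centre when home at the stop (1.5 mm play); z up. Channel 93 mm wide; lips from x = -55 to 55 mm, 73 mm apart, 8.8 to 14.8 mm up; mouth at -80 mm. The box slides in along +x on the worktop, its foot under the lips
- entry (a point): point on the worktop in the hold-down's x axis, 195 mm before its origin: with its centre here, the box stands square before the mouth, not yet in it
- tray_red: open square red plastic tray, 100 x 100 mm outside, 35 mm high, walls and floor 4 mm thick, loose on the worktop, 0.35 kg. Origin: centre of its underside; z up, x and y along the sides.
- tray_blue: open square blue plastic tray, 100 x 100 mm outside, 35 mm high, walls and floor 4 mm thick, loose on the worktop, 0.35 kg. Origin: centre of its underside; z up, x and y along the sides.
- salt: glass salt shaker 44 mm wide, 90 mm high, a bystander; origin under its centre
- spice_tin: round white tin 65 mm wide, 62 mm high, a bystander; origin under its centre
- egg_cup: cream egg cup 47 mm wide, 48 mm high, a bystander; origin under its centre
- matchbox: orange matchbox 36 x 54 x 15 mm, a bystander; origin under its centre
- red_1: spice tube with a red cap, 70 mm tall, 20 g: round glass body 22 mm in diameter, 48 mm high, and above it a square cap 24 x 24 x 22 mm. Origin: centre of the underside; z from foot to cap, x and y square to the cap's flat sides. Starts upright in a cell of the box, cap sides along the box's, under the lid. Absent in some starts
- red_2: spice tube with a red cap, 70 mm tall, 20 g: round glass body 22 mm in diameter, 48 mm high, and above it a square cap 24 x 24 x 22 mm. Origin: centre of the underside; z from foot to cap, x and y square to the cap's flat sides. Starts upright in a cell of the box, cap sides along the box's, under the lid. Absent in some starts
- red_3: spice tube with a red cap, 70 mm tall, 20 g: round glass body 22 mm in diameter, 48 mm high, and above it a square cap 24 x 24 x 22 mm. Origin: centre of the underside; z from foot to cap, x and y square to the cap's flat sides. Starts upright in a cell of the box, cap sides along the box's, under the lid. Absent in some starts
- blue_1: spice tube with a blue cap, 70 mm tall, 20 g: round glass body 22 mm in diameter, 48 mm high, and above it a square cap 24 x 24 x 22 mm. Origin: centre of the underside; z from foot to cap, x and y square to the cap's flat sides. Starts upright in a cell of the box, cap sides along the box's, under the lid. Absent in some starts
- blue_2: spice tube with a blue cap, 70 mm tall, 20 g: round glass body 22 mm in diameter, 48 mm high, and above it a square cap 24 x 24 x 22 mm. Origin: centre of the underside; z from foot to cap, x and y square to the cap's flat sides. Starts upright in a cell of the box, cap sides along the box's, under the lid. Absent in some starts
- blue_3: spice tube with a blue cap, 70 mm tall, 20 g: round glass body 22 mm in diameter, 48 mm high, and above it a square cap 24 x 24 x 22 mm. Origin: centre of the underside; z from foot to cap, x and y square to the cap's flat sides. Starts upright in a cell of the box, cap sides along the box's, under the lid. Absent in some starts

How it is judged (in metres and radians):
On the way, in this order (a step that is already met when the one before it is completed fails the run):
1. the closed box stands home in the hold-down, lid still on (x of box_base in the frame of hold_down between -0.012 and 0.012 m and y of box_base in the frame of hold_down between -0.006 and 0.006 m and height (world z) of box_base below 0.006 m and angle between box_base's own z axis and vertical below 0.05 rad and angle between the x axis of box_base and the x axis of hold_down, either way round below 0.06 rad and z of lid in the frame of box_base below 0.02 m and horizontal distance between lid and box_base below 0.01 m), for 0.2 s.
2. the lid is drawn off and clear above the tubes, the base still in the hold-down (x of box_base in the frame of hold_down between -0.012 and 0.012 m and y of box_base in the frame of hold_down between -0.006 and 0.006 m and height (world z) of box_base below 0.008 m and height (world z) of lid above 0.08 m), for 0.1 s.
3. the lid stands on the worktop, open side down, clear of the box (height (world z) of lid below 0.008 m and angle between lid's own z axis and vertical below 0.06 rad and horizontal distance between lid and box_base above 0.08 m), for 0.2 s.
At the end, for the whole second after the job is handed in: Base home in the hold-down (12 mm along, 6 mm across, 0.06 rad), flat; lid at rest, upright on the worktop (rim below 8 mm), over 80 mm from the base's centre; every tube at rest in its colour's tray (origin within 46 mm of the centre in x and y, under 50 mm up); trays flat on the worktop (all of step 3 and x of box_base in the frame of hold_down between -0.012 and 0.012 m and y of box_base in the frame of hold_down between -0.006 and 0.006 m and height (world z) of box_base below 0.006 m and angle between box_base's own z axis and vertical below 0.05 rad and angle between the x axis of box_base and the x axis of hold_down, either way round below 0.06 rad and linear speed of each of lid, red_1, red_2, red_3, blue_1, blue_2, blue_3 below 0.02 m/s and x of red_1 in the frame of tray_red between -0.046 and 0.046 m and y of red_1 in the frame of tray_red between -0.046 and 0.046 m and z of each of red_1, red_2, red_3 in the frame of tray_red below 0.05 m and x of red_2 in the frame of tray_red between -0.046 and 0.046 m and y of red_2 in the frame of tray_red between -0.046 and 0.046 m and x of red_3 in the frame of tray_red between -0.046 and 0.046 m and y of red_3 in the frame of tray_red between -0.046 and 0.046 m and x of blue_1 in the frame of tray_blue between -0.046 and 0.046 m and y of blue_1 in the frame of tray_blue between -0.046 and 0.046 m and z of each of blue_1, blue_2, blue_3 in the frame of tray_blue below 0.05 m and x of blue_2 in the frame of tray_blue between -0.046 and 0.046 m and y of blue_2 in the frame of tray_blue between -0.046 and 0.046 m and x of blue_3 in the frame of tray_blue between -0.046 and 0.046 m and y of blue_3 in the frame of tray_blue between -0.046 and 0.046 m and angle between each of tray_red, tray_blue's own z axis and vertical below 0.06 rad and height (world z) of each of tray_red, tray_blue below 0.008 m); the robot touches nothing.
It fails at once if a bystander (salt shaker, white tin, egg cup, matchbox) is moved more than 25 mm (distance of any of salt, spice_tin, egg_cup, matchbox from where it was at the start of the episode above 0.025 m).
Of red_1, red_2, red_3, blue_1, blue_2, blue_3 only 4 to 6 are there at a start; the rules pass over those that are not, and their reading is None.
At some moment in a run one of tray_red, tray_blue may be knocked a few centimetres aside while the robot is not near it.
Once in a run the grip may slacken for a moment while it holds something.
It also fails if it takes over 210 s, if anything falls off the work surface, if the arm or the gripper's body presses on something with over 40 N, if the wrist force passes 120 N, or if a joint passes its speed limit or range.

## Working session

There is one attempt and no reset: what is moved stays moved. The work goes in short steps, Python scripts to look and compute and a tool call to move; the robot and the scene stay as the last step left them, time stands still between calls to the robot, and variables do not carry over. Pictures are saved under pics/ and viewed, about 12 in all and at most 16, crops included, and the job is handed in when it is done.

Besides the shell and the picture viewer there is one more tool, called after "Call:" as name(argument=value, ...), one argument or row to a line, values as JSON. arm_command: Moves the arm, as the interface text tells. Its arguments: {"type":"object","properties":{"targets":{"type":"array"},"gripper":{"type":"number"},"force":{"type":"number"}},"required":["targets"]}

```bash
ls; mkdir -p pics
cat > h.py <<'E'
import numpy as np, cv2
from cell import arm, cams
from scipy.spatial.transform import Rotation as R
def rot(o): return R.from_euler('xyz',o,degrees=True).as_matrix()
def cap(n,save=None):
    s=arm.get_state(); im=np.array(cams.capture(n)); c=cams.calibration(n)
    if 'mount' in c:
        T=np.eye(4);T[:3,:3]=rot(s['eef_rot']);T[:3,3]=s['eef_pos'];T=T@np.array(c['mount'])
    else:
        T=np.eye(4);T[:3,:3]=rot(c['orientation']);T[:3,3]=c['xyz']
    if save: cv2.imwrite('pics/'+save,im[:,:,::-1])
    return im,c,T
def cast(px,c,T,z):
    px=np.atleast_2d(np.array(px,float))
    d=np.c_[(px[:,0]-c['cx'])/c['fx'],(px[:,1]-c['cy'])/c['fy'],np.ones(len(px))]@T[:3,:3].T
    t=(z-T[2,3])/d[:,2]
    return T[:3,3]+d*t[:,None]
def proj(P,c,T):
    p=(np.atleast_2d(P)-T[:3,3])@T[:3,:3]
    return np.c_[p[:,0]/p[:,2]*c['fx']+c['cx'],p[:,1]/p[:,2]*c['fy']+c['cy']]
E
python3 - <<'E'
from h import *
for n in('top','side'):
    im,c,T=cap(n,n+'0.png'); print(n,c)
print(cams.calibration('wrist')); print(arm.get_state(), arm.hold_point_z)
E
```

```text
pics
top {'fx': 372.9056903036325, 'fy': 372.9056903036325, 'cx': 312.05627931541494, 'cy': 200.14387867700364, 'xyz': array([ 0.33897932, -0.04927465,  1.1329297 ]), 'orientation': array([-1.70304756e+02, -6.29302675e-02, -9.10732043e+01])}
side {'fx': 431.90491506161635, 'fy': 431.90491506161635, 'cx': 320.20431835209877, 'cy': 197.28458938791758, 'xyz': array([ 0.56725017, -1.23812904,  0.61833593]), 'orientation': array([-116.40478472,    1.39005864,    1.18579926])}
{'fx': 313.9976403975027, 'fy': 313.9976403975027, 'cx': 316.97202764241143, 'cy': 197.74470358282542, 'mount': array([[-5.61318474e-04, -9.57381203e-01, -2.88826793e-01,
         7.33179945e-02],
       [ 9.99999795e-01, -4.48316270e-04, -4.57397973e-04,
         6.70714472e-04],
       [ 3.08418472e-04, -2.88826990e-01,  9.57381259e-01,
        -1.76430249e-01],
       [ 0.00000000e+00,  0.00000000e+00,  0.00000000e+00,
         1.00000000e+00]])}
{'time': 0.1, 'q': array([-8.12039253e+01,  3.02258782e+00,  8.03061830e+01, -1.75767718e-03,
        9.67508936e+01, -4.02761667e+00]), 'joint_vel': array([ 0.018567  , -0.08355551, -0.13125861, -0.07266255,  0.06029234,
       -0.04530027]), 'effort': array([ 1.65026086e-03, -3.82582211e+01, -3.60986817e+01, -2.40146301e-05,
        4.76604400e-03,  8.84788989e-06]), 'eef_pos': array([ 0.11649158, -0.51158791,  0.19717501]), 'eef_rot': array([-1.79920410e+02, -3.85394397e-03,  1.28234832e+01]), 'wrist_force': array([-0.62583136, -0.76688568, -0.64154095]), 'wrist_torque': array([-0.06279106,  0.01014877,  0.02403204]), 'opening': 0.08532204674480032} 0.0187
```

View pics/top0.png

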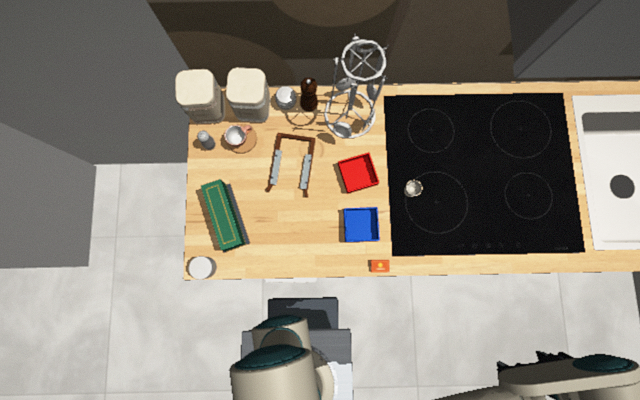

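View pics/side0.png

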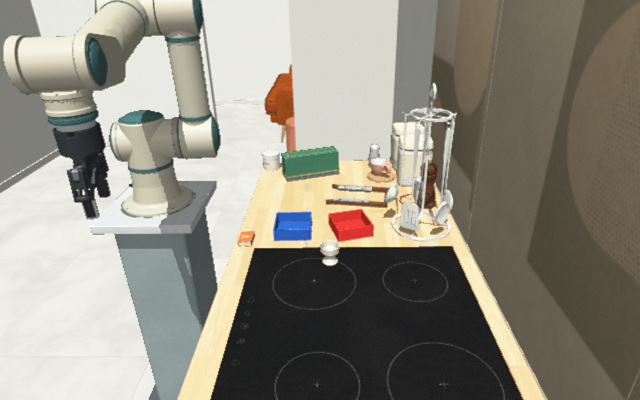

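The top view shows the green box at about (222,214), with the hold-down open toward the robot at (291,165). The red tray is at (357,173), blue at (360,225), tin (201,267), matchbox (379,266), egg cup (414,188) and salt (205,140).

Run:
```python
from h import *
im,c,T=cap('top')
hsv=cv2.cvtColor(im,cv2.COLOR_RGB2HSV)
def rect(mask,z,name,roi):
    m=np.zeros_like(mask);x0,y0,x1,y1=roi;m[y0:y1,x0:x1]=mask[y0:y1,x0:x1]
    cs,_=cv2.findContours(m,0,1);k=max(cs,key=cv2.contourArea)
    P=cast(k[:,0,:]+0.0,c,T,z)[:,:2]*1000
    r=cv2.minAreaRect(P.astype(np.float32));print(name,np.round(r[0]),np.round(r[1]),round(r[2],1)); return k
g=cv2.inRange(hsv,(65,80,20),(95,255,255))
rect(g,.084,'lid@top',(190,160,260,260))
r=cv2.inRange(hsv,(0,180,60),(8,255,255))|cv2.inRange(hsv,(172,180,60),(180,255,255))
rect(r,.035,'red',(330,140,390,200))
b=cv2.inRange(hsv,(108,150,50),(128,255,255))
rect(b,.035,'blue',(330,195,390,250))
for n,p,z in [('tin',(201,267),.062),('match',(379,266),.015),('egg',(414,188),.04),('salt',(205,138),.09),('sauc',(239,138),0.01),('crock',(286,97),.05),('utensil',(340,130),.02)]: print(n,np.round(cast(p,c,T,z)*1000))
for n,p,z in [('Lend',(267,190),.02),('Rend',(308,194),.02),('TL',(276,135),.02),('TR',(315,138),.02)]: print(n,np.round(cast(p,c,T,z)*1000))
cv2.imwrite('pics/c1.png',cv2.resize(im[110:280,180:400,::-1],None,fx=3.5,fy=3.5,interpolation=cv2.INTER_CUBIC))
```

```text
lid@top [482. 202.] [199.  67.] 19.0
red [ 610. -194.] [102. 103.] 16.1
blue [ 452. -197.] [98. 99.] 1.5
tin [[336. 263.  62.]]
match [[ 329. -248.   15.]]
egg [[ 557. -360.   40.]]
salt [[707. 255.  90.]]
sauc [[733. 172.  10.]]
crock [[849.  21.  50.]]
utensil [[ 750. -146.   20.]]
Lend [[563.  82.  20.]]
Rend [[548. -42.  20.]]
TL [[737.  55.  20.]]
TR [[725. -67.  20.]]
```

View pics/c1.png

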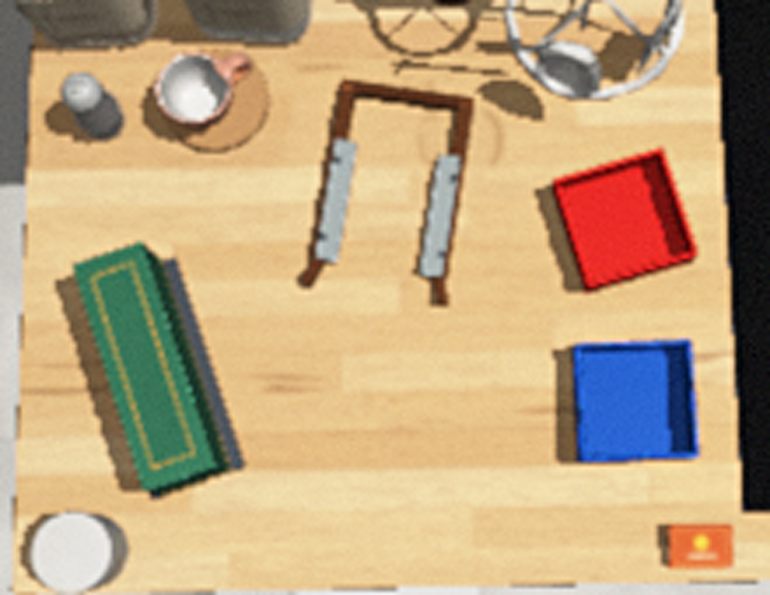

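```bash
cat >> h.py <<'E'
import json,sys,os
def pose():
    s=arm.get_state(); return np.array(s['eef_pos'])*1000, s['eef_rot'], s
def plan(wps, start=None, step=38., maxturn=7.):
    """wps: list of (x,y,z mm,yaw deg). prints rows; tool kept pointing straight down (tilt corrected in row 1)"""
    p,r,_=pose()
    if start is not None: p=np.array(start[:3],float); M=rot([180,0,start[3]])
    else: M=rot(r)
    rows=[]
    for w in wps:
        tgt=np.array(w[:3],float); Mt=rot([180,0,w[3]])
        n=max(1,int(np.ceil(np.linalg.norm(tgt-p)/step)),int(np.ceil(np.degrees(np.linalg.norm(R.from_matrix(M.T@Mt).as_rotvec()))/maxturn)))
        for i in range(n):
            rv=np.degrees(R.from_matrix(M.T@Mt).as_rotvec())/(n-i)
            d=np.round(M.T@(tgt-p)/(n-i),1); rv=np.round(rv,1)
            p=p+M@d; M=M@R.from_rotvec(rv,degrees=True).as_matrix()
            rows.append([[float(v)+0 for v in d],[float(v)+0 for v in rv]])
    for i in range(0,len(rows),5): print(json.dumps(rows[i:i+5]).replace(' ',''))
E
python3 - <<'E'
from h import *
im=None
c=cams.calibration('top');T=np.eye(4);T[:3,:3]=rot(c['orientation']);T[:3,3]=c['xyz']
q=np.array([(356,142),(336,262),(440,155),(420,276)])/3.5+[180,110]
P=cast(q,c,T,.0148)[:,:2]*1000;print(P.round(),P.mean(0))
for a,b in((0,1),(2,3)):
    d=P[a]-P[b];print(np.degrees(np.arctan2(d[1],d[0])),np.linalg.norm(d))
plan([(440,-150,270,0),(500,90,260,0)])
E
```

```text
[[688.  37.]
 [579.  55.]
 [675. -37.]
 [566. -18.]] [627.04303596   9.47245149]
-9.426335577533353 110.18891321800601
-9.975129378401551 110.8788970401905
[[[30.4,-21.6,-5.6],[0.0,0.0,1.0]],[[30.1,-22.1,-5.6],[0.0,0.0,1.0]],[[29.7,-22.7,-5.6],[0.0,0.0,1.0]],[[29.3,-23.2,-5.6],[0.0,0.0,1.0]],[[28.8,-23.7,-5.6],[0.0,0.0,1.0]]]
[[[28.4,-24.2,-5.5],[0.0,0.0,1.0]],[[28.0,-24.7,-5.6],[0.0,0.0,1.0]],[[27.6,-25.1,-5.5],[0.0,0.0,1.0]],[[27.1,-25.6,-5.6],[0.0,0.0,1.0]],[[26.7,-26.1,-5.5],[0.0,0.0,1.0]]]
[[[26.2,-26.6,-5.6],[0.0,0.0,0.9]],[[25.8,-27.0,-5.5],[0.0,0.0,1.0]],[[25.4,-27.4,-5.6],[-0.1,0.0,0.9]],[[8.6,-34.3,1.4],[0.0,0.0,0.0]],[[8.6,-34.3,1.4],[0.0,0.0,0.0]]]
[[[8.6,-34.3,1.4],[0.0,0.0,0.0]],[[8.6,-34.3,1.4],[0.0,0.0,0.0]],[[8.6,-34.3,1.4],[0.0,0.0,0.0]],[[8.5,-34.2,1.4],[0.0,0.0,0.0]],[[8.6,-34.3,1.5],[0.0,0.0,0.0]]]
```

Call:
arm_command(
  targets=[
    [[0,0,-20],[0,0,6.4]],
    [[0,0,-20],[0,0,6.4]],
    [[25,-28,-6],[0,0,0]],
    [[25,-28,-6],[0,0,0]],
    [[25,-28,-6],[0,0,0]],
  ],
  gripper=0,
)

```text
time: 0.57
eef_pos: [0.1919, -0.4268, 0.2558]
eef_rot: [-180.0, 0.0, -0.1]
wrist_force: [0.6, 0.3, 0.5]
opening: 0.0852
```

Call:
arm_command(
  targets=[
    [[25,-28,-5],[0,0,0]],
    [[25,-28,0],[0,0,0]],
    [[25,-28,0],[0,0,0]],
    [[25,-28,0],[0,0,0]],
    [[25,-28,0],[0,0,0]],
  ],
)

```text
time: 0.98
eef_pos: [0.3172, -0.2862, 0.2608]
eef_rot: [180.0, -0.0, 0.0]
wrist_force: [0.2, -1.7, -0.7]
opening: 0.0856
```

Call:
arm_command(
  targets=[
    [[25,-28,0],[0,0,0]],
    [[25,-28,0],[0,0,0]],
    [[25,-28,0],[0,0,0]],
    [[24,-28,0],[0,0,0]],
    [[25,-28,0],[0,0,0]],
  ],
)

```text
time: 1.4
eef_pos: [0.4412, -0.146, 0.2608]
eef_rot: [180.0, 0.0, 0.0]
wrist_force: [-0.4, 0.1, 0.6]
opening: 0.0851
```

Call:
arm_command(
  targets=[
    [[10,-35,0],[0,0,0]],
    [[10,-35,0],[0,0,0]],
    [[10,-35,0],[0,0,0]],
    [[10,-35,0],[0,0,0]],
    [[10,-35,0],[0,0,0]],
  ],
)

```text
time: 1.82
eef_pos: [0.4904, 0.0291, 0.2607]
eef_rot: [180.0, 0.0, 0.0]
wrist_force: [1.1, -0.1, -0.7]
opening: 0.0854
```

Call:
arm_command(
  targets=[
    [[5,-35,0],[0,0,0]],
    [[0,0,0],[0,0,0]],
  ],
)

```text
time: 1.98
eef_pos: [0.4953, 0.0674, 0.2601]
eef_rot: [-179.9, 0.1, 0.4]
wrist_force: [-0.7, -0.1, -0.2]
opening: 0.0855
```

Run:
```python
from h import *
print(pose()[:2])
im,c,T=cap('wrist','w1.png')
```

```text
(array([495.33308544,  67.36170619, 260.13397527]), array([-1.79902836e+02,  7.15289256e-02,  3.62937598e-01]))
```

View pics/w1.png

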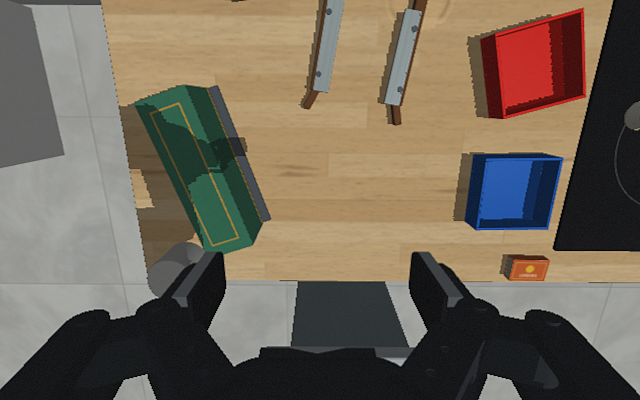

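Wrist view: the brass line on the lid has corners at about (151,107), (180,102), (239,235) and (210,245). The lips' near ends are at (318,93) and (394,104), and both trays are visible.

Run:
```python
from h import *
im,c,T=cap('wrist')
hsv=cv2.cvtColor(im,cv2.COLOR_RGB2HSV)
g=cv2.inRange(hsv,(15,80,60),(45,255,255)); roi=np.zeros_like(g)
cv2.fillPoly(roi,[np.array([(141,108),(183,92),(246,238),(208,249)])],255); m=g&roi
ys,xs=np.nonzero(m);P=cast(np.c_[xs,ys],c,T,.084)[:,:2]*1000
r=cv2.minAreaRect(P.astype(np.float32));print('brass',r,len(xs))
lid=cast([(136,105),(185,87),(206,252)],c,T,.084)*1000;print(lid.round())
# lip near ends inner corners z .0148
print(cast([(325,93),(386,102),(305,90),(404,106)],c,T,.0148)*1000)
```

```text
brass ((484.1010437011719, 206.1644287109375), (167.96255493164062, 37.23785400390625), 18.79062843322754) 820
[[565. 260.  84.]
 [584. 205.  84.]
 [391. 201.  84.]]
[[580.57945447  54.57356468  14.8       ]
 [569.96478807 -23.91473583  14.8       ]
 [584.08285134  80.04085321  14.8       ]
 [565.13977682 -47.45302529  14.8       ]]
```

Call:
arm_command(
  targets=[
    [[-3,-34,20],[0,0,0]],
    [[-3,-35,20],[0,0,0]],
    [[-3,-35,20],[0,0,0]],
    [[-3,-35,20],[0,0,0]],
    [[0,0,20],[0,0,-6.3]],
  ],
)

```text
time: 2.5
eef_pos: [0.4824, 0.2047, 0.1598]
eef_rot: [-179.9, 0.0, 6.4]
wrist_force: [1.0, 0.4, 0.3]
opening: 0.0853
```

Call:
arm_command(
  targets=[
    [[0,0,20],[0,0,-6.3]],
    [[0,0,20],[0,0,-6.2]],
    [[0,0,0],[0,0,0]],
  ],
)

```text
time: 2.75
eef_pos: [0.4812, 0.1994, 0.1163]
eef_rot: [180.0, 0.4, 19.0]
wrist_force: [-0.5, 0.5, -0.6]
opening: 0.0856
```

Run:
```python
from h import *
print(pose()[:2])
im,c,T=cap('wrist','w2.png')
for z in (.05,.084):
  print(z,proj(np.array([[.484,.206,z]]),c,T))
```

```text
(array([481.22638853, 199.36850293, 116.33011737]), array([179.98252029,   0.44734361,  18.96234208]))
0.05 [[309.59629043 191.47063664]]
0.084 [[308.50394703 204.95011273]]
```

View pics/w2.png

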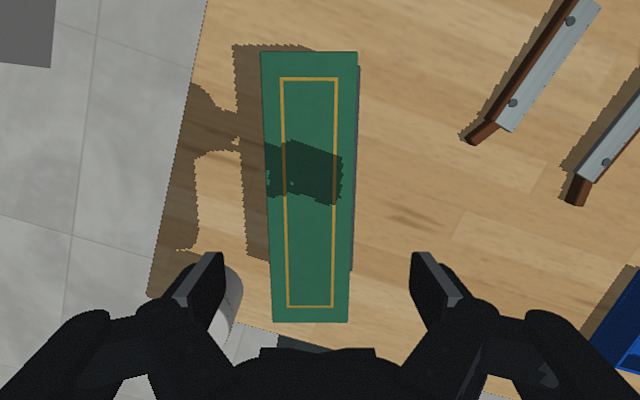

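Lid is centred between the fingers, with the brass line from (281,79) to (334,307). The pose reading looks inconsistent with the commanded moves, so I'll check the settling.

Run:
```python
from h import *
for i in range(4):
    im,c,T=cap('wrist'); p=pose(); print(p[0].round(1),np.round(p[1],2),np.round(p[2]['joint_vel'],2))
    B=cast([(281,79),(338,79),(334,307),(287,307)],c,T,.084)[:,:2]*1000
    print(B.mean(0).round(1))
    d=B[0]+B[1]-B[2]-B[3];print(np.degrees(np.arctan2(d[1],d[0])))
```

```text
[483.3 200.1 120.9] [1.7999e+02 6.0000e-02 1.8540e+01] [ 0.06 -1.32 -2.33  0.    0.18  0.45]
[484.2 205. ]
18.46010706477031
[484.  200.5 122.1] [ 1.7999e+02 -8.0000e-02  1.8560e+01] [ 0.36 -0.67 -1.19  0.04 -0.27 -0.41]
[484.8 205.3]
18.381362002145035
[484.3 200.8 122.7] [ 1.7999e+02 -1.5000e-01  1.8600e+01] [ 0.33 -0.33 -0.34  0.05 -0.22 -0.55]
[485.2 205.6]
18.40100135377799
[484.3 201.  122.8] [ 1.7999e+02 -1.7000e-01  1.8650e+01] [ 0.43  0.02  0.1   0.03 -0.19 -0.58]
[485.5 205.9]
18.44623492349958
```

Call:
arm_command(
  targets=[
    [[2,-4.5,25],[0,0,0]],
    [[0,0,25],[0,0,0]],
    [[0,0,20],[0,0,0]],
    [[0,0,12],[0,0,0]],
    [[0,0,3],[0,0,0]],
  ],
)

```text
time: 3.42
eef_pos: [0.483, 0.2057, 0.0345]
eef_rot: [180.0, 0.1, 18.7]
wrist_force: [0.1, -0.3, -0.6]
opening: 0.0856
```

Call:
arm_command(
  targets=[
    [[0,0,0],[0,0,0]],
    [[0,0,0],[0,0,0]],
    [[0,0,0],[0,0,0]],
  ],
)

```text
time: 3.67
eef_pos: [0.4848, 0.2064, 0.0377]
eef_rot: [180.0, -0.2, 18.8]
wrist_force: [-0.1, -0.3, 0.7]
opening: 0.0853
```

Call:
arm_command(
  targets=[
    [[0,0,0],[0,0,0]],
    [[0,0,0],[0,0,0]],
    [[0,0,0],[0,0,0]],
    [[0,0,0],[0,0,0]],
    [[0,0,0],[0,0,0]],
  ],
  gripper=1,
  force=50,
)

```text
time: 4.08
eef_pos: [0.4844, 0.2063, 0.0371]
eef_rot: [180.0, -0.1, 18.8]
wrist_force: [-0.9, -0.1, 5.4]
opening: 0.0579
```

Call:
arm_command(
  targets=[
    [[0,0,0],[0,0,0]],
    [[0,0,0],[0,0,0]],
    [[0,0,0],[0,0,0]],
    [[0,0,0],[0,0,0]],
    [[0,0,0],[0,0,0]],
  ],
)

```text
time: 4.5
eef_pos: [0.4844, 0.2062, 0.0371]
eef_rot: [180.0, -0.1, 18.8]
wrist_force: [-0.3, -1.1, 5.4]
opening: 0.0582
```

Run:
```python
from h import *
# lips from the saved top picture (known camera) and from w1 (pose logged)
def mask(im,rois,c,T,tag):
    hsv=cv2.cvtColor(im,cv2.COLOR_BGR2HSV)
    m0=cv2.inRange(hsv,(80,8,110),(130,90,255))
    C=[]
    for (x0,y0,x1,y1) in rois:
        m=np.zeros_like(m0);m[y0:y1,x0:x1]=m0[y0:y1,x0:x1]
        cs,_=cv2.findContours(m,0,1);k=max(cs,key=cv2.contourArea)
        P=cast(k[:,0,:],c,T,.0148)[:,:2]*1000
        r=cv2.minAreaRect(P.astype(np.float32));print(tag,np.round(r[0],1),np.round(r[1],1),round(r[2],1)); C.append(r[0])
    print(np.mean(C,0))
c=cams.calibration('top');T=np.eye(4);T[:3,:3]=rot(c['orientation']);T[:3,3]=c['xyz']
mask(cv2.imread('pics/top0.png'),[(265,145,286,192),(296,150,316,194)],c,T,'top')
c=cams.calibration('wrist')
T=np.eye(4);T[:3,:3]=rot([-179.9028,.0715,.3629]);T[:3,3]=[.49533,.06736,.26013];T=T@c['mount']
mask(cv2.imread('pics/w1.png'),[(295,0,350,105),(375,0,430,112)],c,T,'w1')
```

```text
top [636.5  56.8] [ 15.2 104.2] 79.9
top [620.6 -35.1] [ 15.8 107. ] 80.9
[628.5461731   10.85338783]
w1 [634.9  55.3] [ 18.9 104. ] 80.2
w1 [621.5 -36.9] [ 19.2 109. ] 80.2
[628.20812988   9.18509865]
```

Run:
```python
from h import *
print(pose()[:2])
plan([(440,170,37,18.7),(436,43,37,-9.8)],start=(484.4,206.2,37,18.7),step=14,maxturn=5)
```

```text
(array([484.42071953, 206.2319738 ,  37.14325526]), array([ 1.79980292e+02, -1.10923610e-01,  1.88184641e+01]))
[[[-10.7,4.0,0.0],[0.0,0.0,0.0]],[[-10.7,4.0,0.0],[0.0,0.0,0.0]],[[-10.8,4.0,0.0],[0.0,0.0,0.0]],[[-10.7,4.0,0.0],[0.0,0.0,0.0]],[[-10.8,4.1,0.0],[0.0,0.0,0.0]]]
[[[-4.4,11.9,0.0],[0.0,0.0,2.9]],[[-3.8,12.1,0.0],[0.0,0.0,2.8]],[[-3.3,12.3,0.0],[0.0,0.0,2.9]],[[-2.6,12.4,0.0],[0.0,0.0,2.8]],[[-2.0,12.5,0.0],[0.0,0.0,2.8]]]
[[[-1.4,12.6,0.0],[0.0,0.0,2.9]],[[-0.8,12.7,0.0],[0.0,0.0,2.9]],[[-0.1,12.7,0.0],[0.0,0.0,2.8]],[[0.5,12.7,0.0],[0.0,0.0,2.9]],[[1.2,12.7,0.0],[0.0,0.0,2.8]]]
```

Call:
arm_command(
  targets=[
    [[-10.7,4,0],[0,0,0]],
    [[-10.7,4,0],[0,0,0]],
    [[-10.8,4,0],[0,0,0]],
    [[-10.7,4,0],[0,0,0]],
    [[-10.8,4,0],[0,0,0]],
  ],
)

```text
time: 4.92
eef_pos: [0.4405, 0.1704, 0.0372]
eef_rot: [-180.0, -0.3, 18.8]
wrist_force: [3.8, 3.1, 2.6]
opening: 0.0586
```

Call:
arm_command(
  targets=[
    [[-4.4,12,0],[0,0,2.9]],
    [[-3.8,12,0],[0,0,2.8]],
    [[-3.3,12.3,0],[0,0,2.9]],
    [[-2.6,12.4,0],[0,0,2.8]],
    [[-2,12.5,0],[0,0,2.8]],
  ],
)

```text
time: 5.33
eef_pos: [0.4386, 0.1073, 0.0372]
eef_rot: [-179.9, -0.2, 4.5]
wrist_force: [0.5, 6.7, 5.2]
opening: 0.0582
```

Call:
arm_command(
  targets=[
    [[-1.4,12.6,0],[0,0,2.9]],
    [[-0.8,12.7,0],[0,0,2.9]],
    [[0,12.7,0],[0,0,2.8]],
    [[0.5,12.7,0],[0,0,2.9]],
    [[1.2,12.7,0],[0,0,2.8]],
  ],
)

```text
time: 5.75
eef_pos: [0.4369, 0.0437, 0.0372]
eef_rot: [-179.8, -0.2, -9.8]
wrist_force: [1.4, 6.7, 4.6]
opening: 0.0584
```

Call:
arm_command(
  targets=[
    [[0,0,0],[0,0,0]],
    [[0,0,0],[0,0,0]],
    [[0,0,0],[0,0,0]],
    [[0,0,0],[0,0,0]],
  ],
)

```text
time: 6.08
eef_pos: [0.4369, 0.042, 0.0372]
eef_rot: [179.9, -0.2, -9.7]
wrist_force: [0.1, -6.0, 6.3]
opening: 0.058
```

Run:
```python
from h import *
print(pose()[:2])
im,c,T=cap('wrist','w3.png')
im2,_,_=cap('top','t3.png')
cv2.imwrite('pics/v3.png',np.vstack([im,cv2.resize(im2[110:280,180:400],(640,400))])[:,:,::-1][::1,::1])
v=cv2.imread('pics/v3.png');cv2.imwrite('pics/v3.png',cv2.resize(v,(480,600)))
# expected mouth points in the wrist image, hold-down frame
h=np.array([628.4,10,0])/1e3;a=np.radians(-9.8);X=np.array([np.cos(a),np.sin(a),0]);Y=np.array([-np.sin(a),np.cos(a),0])
print(proj(np.array([h-.055*X+s*.0365*Y+[0,0,.0148] for s in(1,-1)]),c,T))
```

```text
(array([436.88352649,  41.97317126,  37.16882497]), array([179.88202813,  -0.18581345,  -9.65877176]))
[[247.51223681 -22.24476465]
 [380.91740429 -21.85520168]]
```

View pics/v3.png

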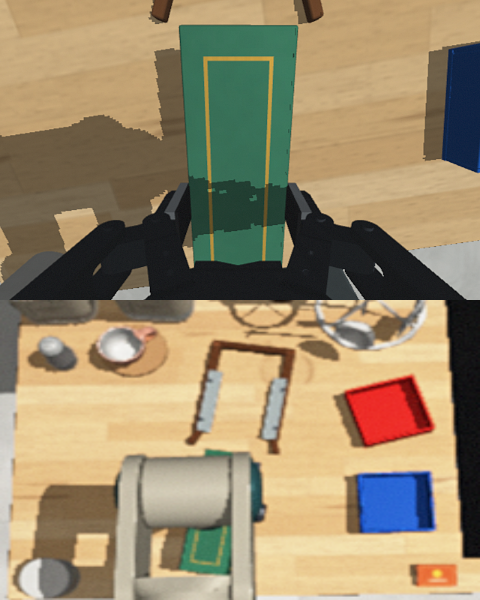

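Box is square before the mouth, with the lid at column 318 and the rail ends symmetric about 317. Sliding in.

Call:
arm_command(
  targets=[
    [[15,-0.3,0],[0,0,0]],
    [[15,-0.3,0],[0,0,0]],
    [[15,-0.4,0],[0,0,0]],
    [[15,0,0],[0,0,0]],
    [[15,0,0],[0,0,0]],
  ],
)

```text
time: 6.6
eef_pos: [0.5092, 0.0321, 0.0371]
eef_rot: [180.0, 0.2, -9.6]
wrist_force: [-13.9, 2.5, 17.5]
opening: 0.0584
```

Call:
arm_command(
  targets=[
    [[15,0,0],[0,0,0]],
    [[15,0,0],[0,0,0]],
    [[15,0,0],[0,0,0]],
    [[15,0,0],[0,0,0]],
    [[15,0,0],[0,0,0]],
  ],
)

```text
time: 7.02
eef_pos: [0.5833, 0.0196, 0.0371]
eef_rot: [180.0, 0.2, -9.6]
wrist_force: [-11.8, 1.9, 14.5]
opening: 0.0586
```

Call:
arm_command(
  targets=[
    [[15,0,0],[0,0,0]],
    [[10,0,0],[0,0,0]],
    [[5,0,0],[0,0,0]],
    [[4,0,0],[0,0,0]],
    [[2,0,0],[0,0,0]],
  ],
)

```text
time: 7.43
eef_pos: [0.6186, 0.0135, 0.0372]
eef_rot: [180.0, 0.1, -9.6]
wrist_force: [-11.3, 2.1, 12.0]
opening: 0.0584
```

Call:
arm_command(
  targets=[
    [[2,0,0],[0,0,0]],
    [[2,0,0],[0,0,0]],
    [[0,0,0],[0,0,0]],
  ],
)

```text
time: 7.68
eef_pos: [0.6226, 0.0129, 0.0371]
eef_rot: [180.0, 0.1, -9.6]
wrist_force: [-8.1, 1.3, 11.0]
opening: 0.0585
```

Call:
arm_command(
  targets=[
    [[2,0,0],[0,0,0]],
    [[2,0,0],[0,0,0]],
    [[0,0,0],[0,0,0]],
    [[0,0,0],[0,0,0]],
  ],
)

```text
time: 8.02
eef_pos: [0.6265, 0.0123, 0.0371]
eef_rot: [180.0, 0.1, -9.6]
wrist_force: [-8.5, 1.5, 9.9]
opening: 0.0584
```

Call:
arm_command(
  targets=[
    [[1.5,0,0],[0,0,0]],
    [[1.5,0,0],[0,0,0]],
    [[0,0,0],[0,0,0]],
    [[0,0,0],[0,0,0]],
  ],
)

```text
time: 8.35
eef_pos: [0.6293, 0.0118, 0.0371]
eef_rot: [180.0, 0.1, -9.6]
wrist_force: [-8.2, 2.0, 11.4]
opening: 0.0587
```

Call:
arm_command(
  targets=[
    [[1.5,0,0],[0,0,0]],
    [[0,0,0],[0,0,0]],
    [[0,0,0],[0,0,0]],
  ],
)

```text
time: 8.6
eef_pos: [0.6308, 0.0115, 0.0371]
eef_rot: [180.0, 0.1, -9.6]
wrist_force: [-8.7, 1.4, 10.9]
opening: 0.0579
```

Call:
arm_command(
  targets=[
    [[1.5,0,0],[0,0,0]],
    [[0,0,0],[0,0,0]],
    [[0,0,0],[0,0,0]],
  ],
)

```text
time: 8.85
eef_pos: [0.631, 0.0115, 0.0371]
eef_rot: [180.0, 0.3, -9.6]
wrist_force: [-15.9, 2.8, 14.7]
opening: 0.0581
```

Run:
```python
from h import *
print(pose()[:2])
im,c,T=cap('wrist','w4.png')
im2,_,_=cap('top','t4.png')
im3,_,_=cap('side')
v=np.vstack([np.hstack([cv2.resize(im,(400,250)),cv2.resize(im2[110:250,220:330],(318,400))[:250]]),cv2.resize(im3[130:250,260:460],(718,350))])
cv2.imwrite('pics/v4.png',v[:,:,::-1])
```

```text
(array([631.03716344,  11.5035008 ,  37.13491953]), array([179.98388968,   0.30329647,  -9.56198356]))
```

View pics/v4.png

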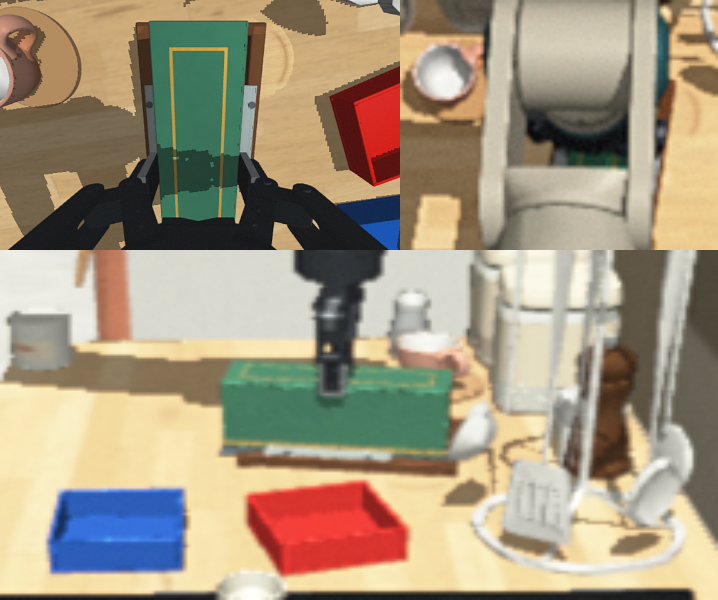

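The side view shows the closed box at the stop with its foot under the lips; the stop contact was felt at TCP (631,11.5). Now I draw the lid.

Call:
arm_command(
  targets=[
    [[-1,0,0],[0,0,0]],
    [[0,0,0],[0,0,0]],
    [[0,0,0],[0,0,0]],
    [[0,0,0],[0,0,0]],
  ],
  force=80,
)

```text
time: 9.33
eef_pos: [0.6311, 0.0115, 0.0374]
eef_rot: [180.0, 0.1, -9.6]
wrist_force: [-11.4, 1.5, 11.9]
opening: 0.0579
```

Call:
arm_command(
  targets=[
    [[0,0,-3],[0,0,0]],
    [[0,0,-4],[0,0,0]],
    [[0,0,-4],[0,0,0]],
    [[0,0,-4],[0,0,0]],
    [[0,0,-4],[0,0,0]],
  ],
)

```text
time: 9.75
eef_pos: [0.6308, 0.0106, 0.0528]
eef_rot: [180.0, 0.2, -9.7]
wrist_force: [-0.3, 0.5, -13.9]
opening: 0.0574
```

Call:
arm_command(
  targets=[
    [[0,0,-5],[0,0,0]],
    [[0,0,-5],[0,0,0]],
    [[0,0,-5],[0,0,0]],
    [[0,0,-5],[0,0,0]],
    [[0,0,-5],[0,0,0]],
  ],
)

```text
time: 10.17
eef_pos: [0.6335, 0.0103, 0.0829]
eef_rot: [-180.0, -0.3, -9.7]
wrist_force: [0.0, -0.4, -1.5]
opening: 0.0574
```

Call:
arm_command(
  targets=[
    [[0,0,-8],[0,0,0]],
    [[0,0,-15],[0,0,0]],
    [[0,0,-20],[0,0,0]],
    [[0,0,-20],[0,0,0]],
    [[0,0,-15],[0,0,0]],
  ],
)

```text
time: 10.58
eef_pos: [0.6332, 0.0103, 0.1619]
eef_rot: [-180.0, -0.3, -9.7]
wrist_force: [0.1, 1.0, -0.7]
opening: 0.0571
```

Call:
arm_command(
  targets=[
    [[0,0,0],[0,0,0]],
    [[0,0,0],[0,0,0]],
    [[0,0,0],[0,0,0]],
  ],
)

```text
time: 10.83
eef_pos: [0.6319, 0.0104, 0.1572]
eef_rot: [180.0, 0.0, -9.7]
wrist_force: [0.5, -0.1, -2.3]
opening: 0.0578
```

Run:
```python
from h import *
print(pose()[:2])
im3,c,T=cap('side')
im,_,_=cap('wrist')
v=np.vstack([cv2.resize(im,(400,250)),cv2.resize(im3[100:250,260:420],(400,375),interpolation=cv2.INTER_CUBIC)[:350]])
cv2.imwrite('pics/v5.png',v[:,:,::-1])
p=pose()[0]; x=p[0]
plan([(470,185,p[2],0)],step=30,maxturn=3)
```

```text
(array([631.89251688,  10.41541839, 157.21547216]), array([ 1.79989736e+02,  2.90793630e-02, -9.67934784e+00]))
[[[-23.6,-18.1,0.0],[0.0,0.0,-1.2]],[[-23.2,-18.6,0.1],[0.0,0.0,-1.2]],[[-22.8,-19.1,0.0],[0.0,0.0,-1.2]],[[-22.4,-19.6,0.1],[0.0,0.0,-1.2]],[[-22.0,-20.0,0.0],[0.0,0.0,-1.2]]]
[[[-21.5,-20.5,0.1],[0.0,0.0,-1.2]],[[-21.1,-20.9,0.0],[0.0,0.1,-1.2]],[[-20.7,-21.4,0.0],[0.0,0.0,-1.3]]]
```

View pics/v5.png

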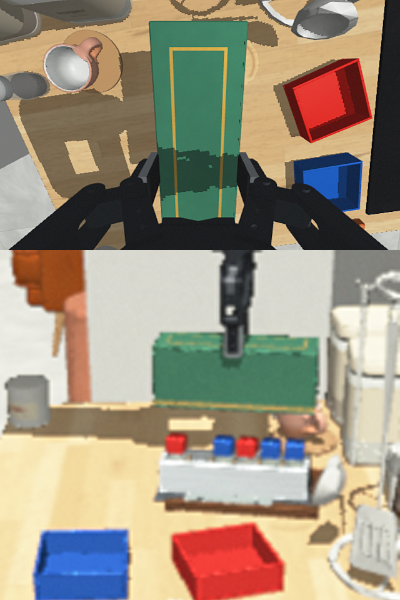

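Lid is off and held square; five tubes show: red, empty, blue, red, blue, blue from near to far. Now I carry the lid to the free area at (470,185).

Call:
arm_command(
  targets=[
    [[-23.6,-18,0],[0,0,-1.2]],
    [[-23.2,-18.6,0],[0,0,-1.2]],
    [[-22.8,-19,0],[0,0,-1.2]],
    [[-22.4,-19.6,0],[0,0,-1.2]],
    [[-22,-20,0],[0,0,-1.2]],
  ],
)

```text
time: 11.35
eef_pos: [0.5295, 0.1201, 0.1566]
eef_rot: [180.0, 0.1, -3.6]
wrist_force: [0.6, 0.4, -1.6]
opening: 0.0574
```

Call:
arm_command(
  targets=[
    [[-21.5,-20.5,0],[0,0,-1.2]],
    [[-21,-21,0],[0,0,-1.2]],
    [[-20.7,-21.4,0],[0,0,-1.2]],
    [[0,0,0],[0,0,0]],
    [[0,0,0],[0,0,0]],
  ],
)

```text
time: 11.77
eef_pos: [0.4696, 0.1857, 0.1572]
eef_rot: [180.0, 0.0, 0.1]
wrist_force: [0.2, 0.4, -2.1]
opening: 0.0571
```

Call:
arm_command(
  targets=[
    [[0,0,25],[0,0,0]],
    [[0,0,30],[0,0,0]],
    [[0,0,30],[0,0,0]],
    [[0,0,20],[0,0,0]],
    [[0,0,10],[0,0,0]],
  ],
)

```text
time: 12.18
eef_pos: [0.469, 0.1834, 0.0389]
eef_rot: [179.9, 0.3, -0.2]
wrist_force: [-0.4, 0.5, -2.1]
opening: 0.0575
```

Call:
arm_command(
  targets=[
    [[0,0,0],[0,0,0]],
    [[0,0,0],[0,0,0]],
    [[0,0,0],[0,0,0]],
    [[0,0,0],[0,0,0]],
  ],
)

```text
time: 12.52
eef_pos: [0.4719, 0.1852, 0.0447]
eef_rot: [-180.0, -0.2, -0.1]
wrist_force: [-0.2, -0.5, -1.0]
opening: 0.0577
```

Call:
arm_command(
  targets=[
    [[0,0,4],[0,0,0]],
    [[0,0,3],[0,0,0]],
    [[0,0,2],[0,0,0]],
    [[0,0,1],[0,0,0]],
    [[0,0,0],[0,0,0]],
  ],
)

```text
time: 12.93
eef_pos: [0.4703, 0.1849, 0.0325]
eef_rot: [180.0, 0.0, -0.1]
wrist_force: [0.5, 0.5, -1.7]
opening: 0.0576
```

Call:
arm_command(
  targets=[
    [[0,0,2],[0,0,0]],
    [[0,0,0],[0,0,0]],
    [[0,0,0],[0,0,0]],
  ],
)

```text
time: 13.18
eef_pos: [0.4709, 0.1851, 0.0315]
eef_rot: [-180.0, -0.0, -0.1]
wrist_force: [-1.5, 0.2, 3.5]
opening: 0.0574
```

Call:
arm_command(
  targets=[
    [[0,0,1.5],[0,0,0]],
    [[0,0,0],[0,0,0]],
    [[0,0,0],[0,0,0]],
  ],
)

```text
time: 13.43
eef_pos: [0.4709, 0.1851, 0.0314]
eef_rot: [-180.0, -0.0, -0.1]
wrist_force: [-8.1, -1.8, 14.2]
opening: 0.0575
```

Call:
arm_command(
  targets=[
    [[0,0,-1.5],[0,0,0]],
    [[0,0,0],[0,0,0]],
  ],
)

```text
time: 13.6
eef_pos: [0.4709, 0.1851, 0.0315]
eef_rot: [-180.0, -0.1, -0.1]
wrist_force: [-2.1, -1.0, 5.7]
opening: 0.0575
```

Call:
arm_command(
  targets=[
    [[0,0,0],[0,0,0]],
    [[0,0,0],[0,0,0]],
    [[0,0,0],[0,0,0]],
    [[0,0,0],[0,0,0]],
    [[0,0,0],[0,0,0]],
  ],
  gripper=0,
)

```text
time: 14.02
eef_pos: [0.4705, 0.1849, 0.0306]
eef_rot: [180.0, 0.0, -0.1]
wrist_force: [0.5, -0.2, 0.8]
opening: 0.0855
```

Call:
arm_command(
  targets=[
    [[0,0,-10],[0,0,0]],
    [[0,0,-25],[0,0,0]],
    [[0,0,-35],[0,0,0]],
    [[0,0,-35],[0,0,0]],
    [[0,0,-35],[0,0,0]],
  ],
)

```text
time: 14.43
eef_pos: [0.4703, 0.1848, 0.1732]
eef_rot: [-180.0, -0.0, -0.1]
wrist_force: [0.8, 0.2, -0.6]
opening: 0.085
```

Run:
```python
from h import *
print(pose()[0])
plan([(540,-40,240,-9.7)],step=38,maxturn=3)
```

```text
[470.26816146 184.8411837  173.21969444]
[[[10.0,32.1,-9.5],[0.0,0.0,1.4]],[[10.8,31.9,-9.5],[0.0,0.0,1.4]],[[11.6,31.6,-9.6],[0.0,0.0,1.4]],[[12.3,31.3,-9.5],[0.0,0.0,1.4]],[[13.1,31.0,-9.6],[0.0,0.0,1.3]]]
[[[13.8,30.6,-9.5],[0.0,0.0,1.4]],[[14.5,30.3,-9.6],[0.0,0.0,1.3]]]
```

Call:
arm_command(
  targets=[
    [[10,32,-9.5],[0,0,1.4]],
    [[10.8,32,-9.5],[0,0,1.4]],
    [[11.6,31.6,-9.5],[0,0,1.4]],
    [[12.3,31.3,-9.5],[0,0,1.4]],
    [[13,31,-9.5],[0,0,1.3]],
  ],
)

```text
time: 14.85
eef_pos: [0.5205, 0.0228, 0.2199]
eef_rot: [-180.0, -0.1, -7.0]
wrist_force: [0.5, -0.0, -0.8]
opening: 0.0855
```

Call:
arm_command(
  targets=[
    [[13.8,30.6,-9.5],[0,0,1.4]],
    [[14.5,30.3,-9.5],[0,0,1.3]],
    [[0,0,0],[0,0,0]],
    [[0,0,0],[0,0,0]],
    [[0,0,0],[0,0,0]],
  ],
)

```text
time: 15.27
eef_pos: [0.54, -0.0395, 0.2375]
eef_rot: [-180.0, 0.0, -9.7]
wrist_force: [0.0, 0.2, -0.1]
opening: 0.0855
```

```bash
cat >> h.py <<'E'
def blobs(im,c,T,z,amin=60):
    hsv=cv2.cvtColor(im,cv2.COLOR_RGB2HSV); out=[]
    M={'red':cv2.inRange(hsv,(0,150,50),(7,255,255))|cv2.inRange(hsv,(173,150,50),(180,255,255)),'blue':cv2.inRange(hsv,(106,140,40),(128,255,255))}
    for n,m in M.items():
        cs,_=cv2.findContours(m,0,1)
        for k in cs:
            if cv2.contourArea(k)<amin: continue
            for zz in z:
                P=cast(k[:,0,:],c,T,zz)[:,:2]*1000; r=cv2.minAreaRect(P.astype(np.float32))
                out.append((n,zz,np.round(r[0],1),np.round(r[1],1),round(r[2],1),cv2.boundingRect(k)))
    return out
E
python3 - <<'E'
from h import *
print(pose()[:2])
im,c,T=cap('wrist','w6.png')
for b in blobs(im,c,T,(.035,.076)): print(*b)
E
```

```text
(array([540.01504625, -39.47944934, 237.52140852]), array([-1.79983635e+02,  9.80582185e-03, -9.66968544e+00]))
red 0.035 [552.7  28.6] [27.7 29. ] 73.2 (248, 153, 24, 25)
red 0.076 [559.1  19.8] [24.7 25.9] 73.2 (248, 153, 24, 25)
red 0.035 [651.   12.9] [29.  26.5] 69.5 (241, 64, 28, 29)
red 0.076 [646.9   5.8] [25.9 23.6] 69.5 (241, 64, 28, 29)
red 0.035 [ 611.6 -193.9] [ 99.8 106.8] 15.6 (381, 16, 118, 124)
red 0.076 [ 611.7 -178.6] [89.  95.2] 15.6 (381, 16, 118, 124)
blue 0.035 [ 457.7 -196.2] [108.2 106.3] 1.1 (403, 162, 90, 91)
blue 0.076 [ 474.4 -180.7] [96.5 94.8] 1.1 (403, 162, 90, 91)
blue 0.035 [617.9  19.1] [28.3 26.4] 73.2 (243, 97, 26, 25)
blue 0.076 [617.3  11.4] [25.2 23.6] 73.2 (243, 97, 26, 25)
blue 0.035 [682.5   8.2] [28.6 28.1] 76.2 (239, 33, 27, 29)
blue 0.076 [674.9   1.6] [25.5 25.1] 76.2 (239, 33, 27, 29)
blue 0.035 [712.6   1.6] [28.6 29.6] 80.3 (238, 0, 28, 32)
blue 0.076 [701.8  -4.3] [25.5 26.4] 80.3 (238, 0, 28, 32)
```

View pics/w6.png

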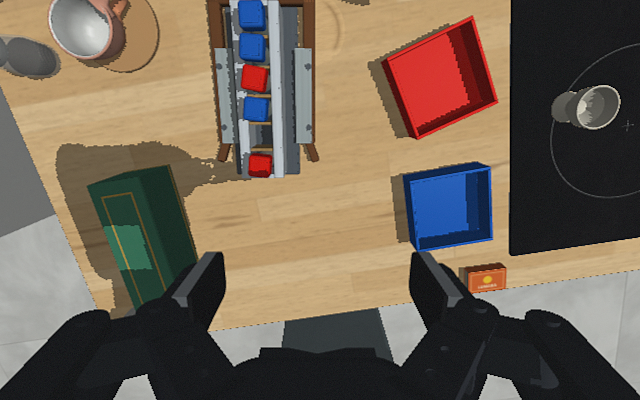

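Caps from near to far: red (559,20), blue (617,11), red (647,6), blue (675,2), blue (702,-4). Red tray is at (611,-194), blue at (455,-197), and the lid stands at left. Picking the near red first.

Call:
arm_command(
  targets=[
    [[4.5,-31,30],[0,0,0]],
    [[4.5,-31,30],[0,0,0]],
    [[0,0,35],[0,0,0]],
    [[0,0,20],[0,0,0]],
    [[0,0,10],[0,0,0]],
  ],
)

```text
time: 15.73
eef_pos: [0.5564, 0.0194, 0.1107]
eef_rot: [180.0, 0.4, -9.5]
wrist_force: [0.2, 0.0, 0.2]
opening: 0.0856
```

Call:
arm_command(
  targets=[
    [[0,0,0],[0,0,0]],
    [[0,0,0],[0,0,0]],
    [[0,0,0],[0,0,0]],
  ],
)

```text
time: 15.98
eef_pos: [0.5598, 0.0175, 0.1171]
eef_rot: [-180.0, -0.2, -9.7]
wrist_force: [-0.5, -0.1, 1.0]
opening: 0.0855
```

Run:
```python
from h import *
print(pose()[:2])
im,c,T=cap('wrist','w7.png')
for b in blobs(im,c,T,(.076,)): print(*b)
# finger axis check: TCP point at grasp height
p=pose()[0]; print(proj([[p[0]/1e3,p[1]/1e3,.076]],c,T), proj([[.559,.020,.076]],c,T))
```

```text
(array([559.7735173 ,  17.49557719, 117.09947348]), array([-179.97555798,   -0.2060503 ,   -9.664724  ]))
red 0.076 [560.5  21. ] [23.1 27.5] 74.2 (295, 189, 33, 38)
red 0.076 [647.3   7.6] [23.5 23.7] 70.5 (289, 59, 40, 43)
red 0.076 [ 614.7 -158.6] [86.  97.5] 15.6 (476, 0, 164, 168)
blue 0.076 [ 487.6 -160.1] [96.8 98.2] 0.9 (494, 195, 137, 124)
blue 0.076 [618.   12.6] [23.4 23.7] 73.9 (291, 108, 37, 38)
blue 0.076 [677.7   2.6] [23.4 31.7] 76.8 (289, 0, 40, 57)
[[316.31973597 208.2280423 ]] [[312.96512488 209.87398156]]
```

Call:
arm_command(
  targets=[
    [[0,-3.5,20],[0,0,0]],
    [[0,0,20],[0,0,0]],
    [[0,0,14],[0,0,0]],
    [[0,0,8],[0,0,0]],
    [[0,0,3],[0,0,0]],
  ],
)

```text
time: 16.45
eef_pos: [0.5593, 0.0207, 0.0495]
eef_rot: [180.0, 0.0, -9.7]
wrist_force: [0.3, 0.5, -0.2]
opening: 0.0851
```

Call:
arm_command(
  targets=[
    [[0,0,0],[0,0,0]],
    [[0,0,0],[0,0,0]],
    [[0,0,0],[0,0,0]],
  ],
)

```text
time: 16.7
eef_pos: [0.5602, 0.0208, 0.0512]
eef_rot: [-180.0, -0.1, -9.7]
wrist_force: [-0.5, -0.4, -0.2]
opening: 0.0851
```

Call:
arm_command(
  targets=[
    [[0,0,0],[0,0,0]],
    [[0,0,0],[0,0,0]],
    [[0,0,0],[0,0,0]],
    [[0,0,0],[0,0,0]],
    [[0,0,0],[0,0,0]],
  ],
  gripper=1,
  force=30,
)

```text
time: 17.12
eef_pos: [0.5594, 0.0208, 0.0498]
eef_rot: [180.0, -0.0, -9.7]
wrist_force: [0.7, -0.1, -0.3]
opening: 0.0256
```

Call:
arm_command(
  targets=[
    [[0,0,0],[0,0,0]],
    [[0,0,0],[0,0,0]],
    [[0,0,0],[0,0,0]],
  ],
)

```text
time: 17.37
eef_pos: [0.5593, 0.0208, 0.0497]
eef_rot: [180.0, 0.0, -9.7]
wrist_force: [-0.6, -0.1, -0.2]
opening: 0.0001
```

Run:
```python
from h import *
print(pose()[:2])
im,c,T=cap('wrist','w8.png')
im3,_,_=cap('side')
v=np.hstack([cv2.resize(im[60:360,160:480],(400,375)),cv2.resize(im3[100:220,290:418],(400,375),interpolation=cv2.INTER_CUBIC)])
cv2.imwrite('pics/v8.png',v[:,:,::-1])
```

```text
(array([559.34847913,  20.81461266,  49.72175275]), array([ 1.79993425e+02,  1.76538256e-04, -9.67671817e+00]))
```

View pics/v8.png

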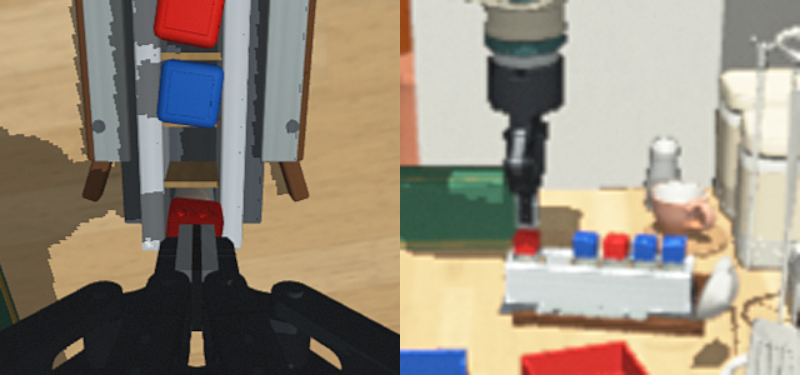

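Run:
```python
from h import *
c=cams.calibration('wrist');M=np.array(c['mount'])
for z in (0,-.01,-.019,-.026,-.035): 
  for x in (-.011,0,.011): print(z,x,proj([[x,0,z]],c,M).round(0))
s=pose()[2]; print(s['opening'],s['q'])
```

```text
0 -0.011 [[316. 246.]]
0 0 [[316. 230.]]
0 0.011 [[316. 213.]]
-0.01 -0.011 [[316. 254.]]
-0.01 0 [[316. 237.]]
-0.01 0.011 [[316. 219.]]
-0.019 -0.011 [[316. 261.]]
-0.019 0 [[316. 243.]]
-0.019 0.011 [[316. 225.]]
-0.026 -0.011 [[316. 268.]]
-0.026 0 [[316. 249.]]
-0.026 0.011 [[316. 230.]]
-0.035 -0.011 [[316. 277.]]
-0.035 0 [[316. 257.]]
-0.035 0.011 [[316. 237.]]
-0.00025466400289317375 [-1.64552399e+00  1.41229157e+01  8.51949167e+01 -5.54646022e-03
  8.06875133e+01  9.80350850e+01]
```

View pics/w8.png

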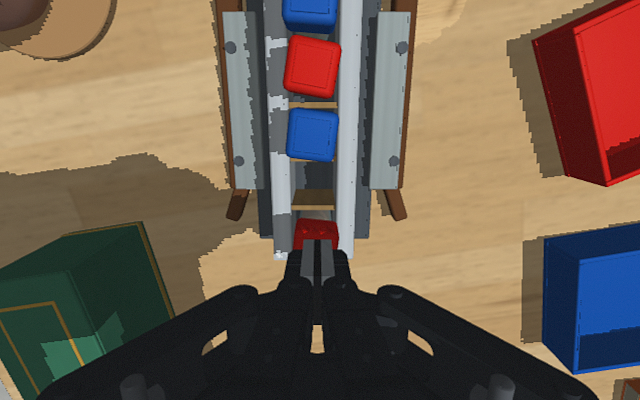

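Run:
```python
from h import *
c=cams.calibration('side');T=np.eye(4);T[:3,:3]=rot(c['orientation']);T[:3,3]=c['xyz']
for z in (.05,.06,.07,.076,.085,.1): print(z,proj([[.5593,.0208-.006,z]],c,T))
```

```text
0.05 [[330.18414359 182.00161092]]
0.06 [[330.1400563  179.12947509]]
0.07 [[330.09568198 176.23863994]]
0.076 [[330.06891844 174.49508706]]
0.085 [[330.02857614 171.86692454]]
0.1 [[329.96080849 167.45209435]]
```

The shut fingertips show at about z=80 in both the side and wrist pictures, above the cap. The real tips are therefore about 30 mm shorter than the TCP figure suggests. I'll open, go lower and try again; closing on the collar would show up as an opening near 50 mm.

Call:
arm_command(
  targets=[
    [[0,0,0],[0,0,0]],
    [[0,0,0],[0,0,0]],
    [[0,0,0],[0,0,0]],
    [[0,0,0],[0,0,0]],
    [[0,0,0],[0,0,0]],
  ],
  gripper=0,
)

```text
time: 17.88
eef_pos: [0.5594, 0.0208, 0.0497]
eef_rot: [180.0, -0.0, -9.7]
wrist_force: [-0.6, 0.4, -0.2]
opening: 0.0604
```

Call:
arm_command(
  targets=[
    [[0,0,0],[0,0,0]],
    [[0,0,6],[0,0,0]],
    [[0,0,6],[0,0,0]],
    [[0,0,6],[0,0,0]],
    [[0,0,3],[0,0,0]],
  ],
)

```text
time: 18.3
eef_pos: [0.5586, 0.0208, 0.0271]
eef_rot: [180.0, 0.1, -9.7]
wrist_force: [0.4, -0.7, -0.5]
opening: 0.0855
```

Call:
arm_command(
  targets=[
    [[0,0,0],[0,0,0]],
    [[0,0,0],[0,0,0]],
  ],
)

```text
time: 18.47
eef_pos: [0.5591, 0.0208, 0.0284]
eef_rot: [180.0, 0.0, -9.7]
wrist_force: [0.2, -0.1, 0.3]
opening: 0.0856
```

Call:
arm_command(
  targets=[
    [[0,0,0],[0,0,0]],
    [[0,0,0],[0,0,0]],
    [[0,0,0],[0,0,0]],
    [[0,0,0],[0,0,0]],
    [[0,0,0],[0,0,0]],
  ],
  gripper=1,
  force=25,
)

```text
time: 18.88
eef_pos: [0.5594, 0.0208, 0.0289]
eef_rot: [180.0, -0.0, -9.7]
wrist_force: [0.3, -0.5, 0.5]
opening: 0.0255
```

Call:
arm_command(
  targets=[
    [[0,0,0],[0,0,0]],
    [[0,0,0],[0,0,0]],
    [[0,0,0],[0,0,0]],
    [[0,0,0],[0,0,0]],
  ],
)

```text
time: 19.22
eef_pos: [0.5595, 0.0208, 0.029]
eef_rot: [-180.0, -0.0, -9.7]
wrist_force: [0.3, 0.5, 1.4]
opening: 0.0233
```

Run:
```python
from h import *
im,c,T=cap('wrist','w9.png')
im3,_,_=cap('side')
v=np.hstack([cv2.resize(im[60:360,160:480],(400,375)),cv2.resize(im3[100:220,290:418],(400,375),interpolation=cv2.INTER_CUBIC)])
cv2.imwrite('pics/v9.png',v[:,:,::-1])
```

```text
(no output)
```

Opening is 23 mm, so the cap is held. Lifting and carrying to the red tray.

Call:
arm_command(
  targets=[
    [[0,0,-12],[0,0,0]],
    [[0,0,-20],[0,0,0]],
    [[0,0,-25],[0,0,0]],
    [[0,0,-25],[0,0,0]],
    [[0,0,-14],[0,0,0]],
  ],
  force=40,
)

```text
time: 19.73
eef_pos: [0.5603, 0.0208, 0.1287]
eef_rot: [-180.0, -0.2, -9.7]
wrist_force: [0.4, -0.9, 1.4]
opening: 0.0225
```

Call:
arm_command(
  targets=[
    [[11,25,0],[0,0,0]],
    [[11,34,0],[0,0,0]],
    [[11,34,0],[0,0,0]],
    [[11,34,0],[0,0,0]],
    [[11,34,0],[0,0,0]],
  ],
)

```text
time: 20.15
eef_pos: [0.5864, -0.1487, 0.1255]
eef_rot: [180.0, -0.0, -9.7]
wrist_force: [0.5, 0.6, 0.2]
opening: 0.0229
```

Call:
arm_command(
  targets=[
    [[11,27,0],[0,0,0]],
    [[3,15,0],[0,0,0]],
    [[0,0,0],[0,0,0]],
    [[0,0,0],[0,0,0]],
    [[0,0,0],[0,0,0]],
  ],
)

```text
time: 20.57
eef_pos: [0.5932, -0.1896, 0.1249]
eef_rot: [-180.0, 0.0, -9.6]
wrist_force: [0.2, 0.2, 0.3]
opening: 0.023
```

Run:
```python
from h import *
s=pose();print(s[:2],s[2]['opening'])
im,c,T=cap('wrist','w10.png')
for b in blobs(im,c,T,(.035,)): print(*b)
im3,_,_=cap('side')
v=np.hstack([cv2.resize(im[:,160:480],(400,500)),cv2.resize(im3[80:280,260:420],(400,500),interpolation=cv2.INTER_CUBIC)])
cv2.imwrite('pics/v10.png',v[:,:,::-1])
```

```text
(array([ 593.20140458, -189.6314638 ,  124.94038166]), array([-1.79974851e+02,  1.14454986e-02, -9.61984717e+00])) 0.022984578052201592
red 0.035 [645.1  36.1] [42.8 33.5] 70.1 (24, 157, 52, 38)
red 0.035 [ 579.6 -200.7] [180.9 115. ] 5.4 (244, 87, 153, 207)
blue 0.035 [ 458.8 -175.9] [76.9 50.9] 1.0 (293, 290, 61, 63)
blue 0.035 [ 500.5 -241.4] [45.2 14.7] 10.6 (372, 254, 25, 39)
blue 0.035 [611.1  42. ] [42.4 35. ] 72.6 (35, 195, 49, 37)
blue 0.035 [677.4  30.8] [43.7 29.4] 76.5 (12, 120, 56, 36)
blue 0.035 [709.8  23.7] [43.8 26.9] 80.3 (1, 78, 61, 36)
```

View pics/v10.png

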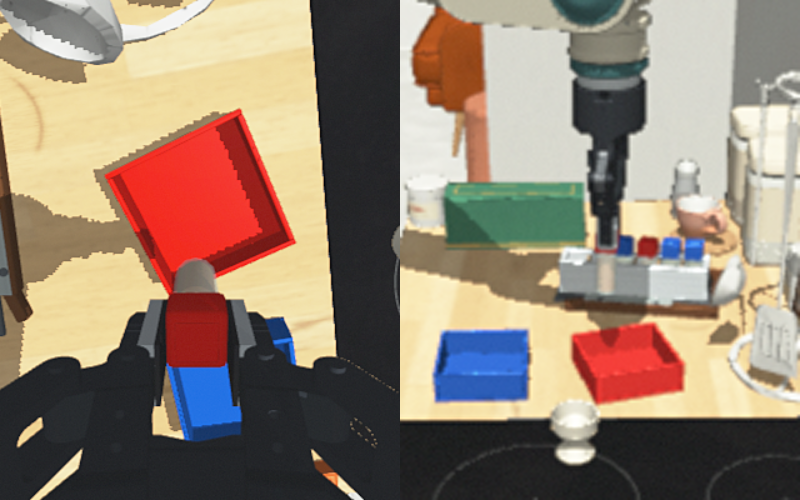

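Tube is held upright and the tray is ahead at full-frame corners (244,142), (352,88), (396,194).

Run:
```python
from h import *
im,c,T=cap('wrist')
P=cast([(244,142),(352,88),(396,194)],c,T,.035)[:,:2]*1000; print(P.round(),(P[0]+P[2])/2, np.linalg.norm(P[0]-P[1]),pose()[0])
```

```text
[[ 645. -136.]
 [ 672. -232.]
 [ 578. -258.]] [ 611.67027982 -197.34665872] 99.26182990074244 [ 593.34586506 -189.47318892  125.03342172]
```

Call:
arm_command(
  targets=[
    [[0,2.5,30],[0,0,0]],
    [[0,0,28],[0,0,0]],
    [[0,0,18],[0,0,0]],
    [[0,0,10],[0,0,0]],
    [[0,0,4],[0,0,0]],
  ],
)

```text
time: 21.13
eef_pos: [0.592, -0.1922, 0.0329]
eef_rot: [-180.0, 0.2, -9.6]
wrist_force: [0.2, 0.5, -0.5]
opening: 0.0225
```

Call:
arm_command(
  targets=[
    [[0,0,2],[0,0,0]],
    [[0,0,1],[0,0,0]],
    [[0,0,0],[0,0,0]],
    [[0,0,0],[0,0,0]],
  ],
)

```text
time: 21.47
eef_pos: [0.5936, -0.1936, 0.0332]
eef_rot: [180.0, -0.1, -9.7]
wrist_force: [0.0, 0.1, -0.0]
opening: 0.0229
```

Call:
arm_command(
  targets=[
    [[0,0,1],[0,0,0]],
    [[0,0,0],[0,0,0]],
    [[0,0,0],[0,0,0]],
  ],
)

```text
time: 21.72
eef_pos: [0.5929, -0.1934, 0.0311]
eef_rot: [180.0, -0.0, -9.7]
wrist_force: [-0.7, 0.4, -0.0]
opening: 0.0232
```

Call:
arm_command(
  targets=[
    [[0,0,2],[0,0,0]],
    [[0,0,1.5],[0,0,0]],
    [[0,0,0],[0,0,0]],
    [[0,0,0],[0,0,0]],
  ],
)

```text
time: 22.05
eef_pos: [0.5928, -0.1933, 0.0271]
eef_rot: [180.0, 0.0, -9.7]
wrist_force: [0.0, 0.9, -0.1]
opening: 0.0226
```

Call:
arm_command(
  targets=[
    [[0,0,0],[0,0,0]],
    [[0,0,0],[0,0,0]],
    [[0,0,0],[0,0,0]],
  ],
  gripper=0.5,
)

```text
time: 22.3
eef_pos: [0.5928, -0.1933, 0.0272]
eef_rot: [180.0, 0.0, -9.7]
wrist_force: [0.2, -0.7, -0.6]
opening: 0.043
```

Call:
arm_command(
  targets=[
    [[0,0,-8],[0,0,0]],
    [[0,0,-20],[0,0,0]],
    [[0,0,-30],[0,0,0]],
    [[0,0,-35],[0,0,0]],
    [[0,0,-20],[0,0,0]],
  ],
)

```text
time: 22.72
eef_pos: [0.5938, -0.1937, 0.1453]
eef_rot: [179.9, -0.3, -9.7]
wrist_force: [0.5, 0.2, 0.6]
opening: 0.0423
```

Run:
```python
from h import *
print(pose()[:2])
im,c,T=cap('wrist','w11.png')
for b in blobs(im,c,T,(.035,.074)): print(*b)
p=pose()[0]
# target: red cap cell +15
for q in [(647.1,6.7)]:
  d=np.array(q)-p[:2]; a=np.radians(-9.7); print(d, 'tx',d[0]*np.cos(a)+d[1]*np.sin(a),'ty',d[0]*np.sin(a)-d[1]*np.cos(a))
```

```text
(array([ 593.83951502, -193.72498293,  145.30834422]), array([179.93587736,  -0.29339027,  -9.67603657]))
red 0.035 [645.1  34.4] [41.3 32.7] 72.2 (43, 156, 46, 34)
red 0.074 [647.9   1.7] [35.7 28.3] 72.2 (43, 156, 46, 34)
red 0.035 [ 612.7 -197.6] [99.7 99.7] 15.6 (244, 90, 143, 142)
red 0.074 [ 619.8 -198.8] [86.2 86.2] 15.6 (244, 90, 143, 142)
blue 0.035 [ 461.5 -189. ] [116.6  77.3] 1.5 (290, 251, 85, 103)
blue 0.074 [ 489.2 -191.3] [100.7  66.8] 1.5 (290, 251, 85, 103)
blue 0.035 [611.7  40. ] [40.9 33.7] 73.3 (52, 191, 44, 33)
blue 0.074 [619.    6.5] [35.4 29.1] 73.3 (52, 191, 44, 33)
blue 0.035 [677.2  29. ] [42.1 28.5] 77.3 (32, 121, 50, 33)
blue 0.074 [675.6  -3. ] [36.4 24.7] 77.3 (32, 121, 50, 33)
blue 0.035 [709.2  22. ] [42.  26.6] 80.3 (23, 83, 54, 33)
blue 0.074 [703.2  -9. ] [36.3 23. ] 80.3 (23, 83, 54, 33)
[ 51.75939038 201.00773913] tx 17.151741397386402 ty -206.8549333478752
```

Call:
arm_command(
  targets=[
    [[3,-30,0],[0,0,0]],
    [[3,-36,10],[0,0,0]],
    [[3,-36,10],[0,0,0]],
    [[3,-36,10],[0,0,0]],
    [[3,-36,10],[0,0,0]],
  ],
  gripper=0.2,
)

```text
time: 23.18
eef_pos: [0.6371, -0.0228, 0.1004]
eef_rot: [180.0, -0.0, -9.7]
wrist_force: [0.7, -0.1, -0.5]
opening: 0.0684
```

Call:
arm_command(
  targets=[
    [[2,-24,10],[0,0,0]],
    [[0,-9,5],[0,0,0]],
    [[0,0,0],[0,0,0]],
    [[0,0,0],[0,0,0]],
    [[0,0,0],[0,0,0]],
  ],
)

```text
time: 23.6
eef_pos: [0.6446, 0.0063, 0.0862]
eef_rot: [180.0, -0.1, -9.8]
wrist_force: [0.6, -0.0, -0.8]
opening: 0.0686
```

```bash
cat >> h.py <<'E'
def d2(q,yaw=-9.7):
    p=pose()[0]; d=np.array(q)-p[:2]; a=np.radians(yaw)
    print('at',p.round(1),'to',q,'tx %.1f ty %.1f'%(d[0]*np.cos(a)+d[1]*np.sin(a),d[0]*np.sin(a)-d[1]*np.cos(a)))
E
python3 - <<'E'
from h import *
im,c,T=cap('wrist')
for b in blobs(im,c,T,(.076,)): print(*b)
d2((647.5,6.5))
E
```

```text
red 0.076 [650.5   6.7] [23.2 27.8] 70.2 (294, 193, 40, 45)
red 0.076 [ 628.8 -148.9] [108.8  90. ] 6.7 (483, 109, 157, 169)
blue 0.076 [ 528.2 -183.1] [132.8  50.6] 39.3 (519, 289, 121, 111)
blue 0.076 [621.9  11.7] [23.3 30.3] 73.4 (295, 235, 38, 44)
blue 0.076 [677.9   2.7] [23.4 25.6] 77.2 (293, 151, 40, 43)
blue 0.076 [704.8  -3. ] [23.2 23.3] 81.1 (294, 105, 41, 42)
at [644.7   6.1  86.3] to (647.5, 6.5) tx 2.7 ty -0.8
```

Call:
arm_command(
  targets=[
    [[4,-0.5,15],[0,0,0]],
    [[0,0,18],[0,0,0]],
    [[0,0,14],[0,0,0]],
    [[0,0,8],[0,0,0]],
    [[0,0,2],[0,0,0]],
  ],
)

```text
time: 24.07
eef_pos: [0.647, 0.0072, 0.0254]
eef_rot: [180.0, 0.2, -9.7]
wrist_force: [-0.6, 0.4, -0.3]
opening: 0.0682
```

Call:
arm_command(
  targets=[
    [[0,0,0],[0,0,0]],
    [[0,0,0],[0,0,0]],
    [[0,0,0],[0,0,0]],
  ],
)

```text
time: 24.32
eef_pos: [0.6491, 0.0076, 0.0295]
eef_rot: [-180.0, -0.1, -9.7]
wrist_force: [0.1, -1.0, 0.3]
opening: 0.0685
```

Call:
arm_command(
  targets=[
    [[0,0,0],[0,0,0]],
    [[0,0,0],[0,0,0]],
    [[0,0,0],[0,0,0]],
    [[0,0,0],[0,0,0]],
    [[0,0,0],[0,0,0]],
  ],
  gripper=1,
  force=30,
)

```text
time: 24.73
eef_pos: [0.6487, 0.0077, 0.0287]
eef_rot: [-180.0, -0.1, -9.7]
wrist_force: [-0.2, 0.6, 1.5]
opening: 0.0232
```

Call:
arm_command(
  targets=[
    [[0,0,0],[0,0,0]],
    [[0,0,0],[0,0,0]],
  ],
  force=40,
)

```text
time: 24.9
eef_pos: [0.6487, 0.0077, 0.0287]
eef_rot: [-180.0, -0.1, -9.7]
wrist_force: [0.3, -0.4, 3.1]
opening: 0.0226
```

Call:
arm_command(
  targets=[
    [[0,0,-12],[0,0,0]],
    [[0,0,-20],[0,0,0]],
    [[0,0,-25],[0,0,0]],
    [[0,0,-25],[0,0,0]],
    [[0,0,-14],[0,0,0]],
  ],
)

```text
time: 25.32
eef_pos: [0.6493, 0.0076, 0.1284]
eef_rot: [-180.0, -0.2, -9.7]
wrist_force: [0.9, 0.4, 1.0]
opening: 0.0227
```

Call:
arm_command(
  targets=[
    [[2,25,0],[0,0,0]],
    [[3,36,0],[0,0,0]],
    [[3,36,0],[0,0,0]],
    [[3,36,0],[0,0,0]],
    [[3,36,0],[0,0,0]],
  ],
)

```text
time: 25.73
eef_pos: [0.6333, -0.1627, 0.1249]
eef_rot: [180.0, -0.0, -9.7]
wrist_force: [0.5, 0.4, -0.1]
opening: 0.0232
```

Call:
arm_command(
  targets=[
    [[2,26,0],[0,0,0]],
    [[0,12,0],[0,0,0]],
    [[0,0,0],[0,0,0]],
    [[0,0,0],[0,0,0]],
    [[0,0,0],[0,0,0]],
  ],
)

```text
time: 26.15
eef_pos: [0.6297, -0.1973, 0.1244]
eef_rot: [-180.0, 0.0, -9.6]
wrist_force: [-0.5, 0.5, -0.5]
opening: 0.0231
```

Run:
```python
from h import *
print(pose()[2]['opening'])
im,c,T=cap('wrist','w12.png')
for b in blobs(im,c,T,(.035,)): print(*b)
h=cv2.cvtColor(im,cv2.COLOR_RGB2HSV)
print(proj([[.6448,-.1365,.035],[.6715,-.2325,.035],[.578,-.258,.035]],c,T).round())
d2((629.5,-199.5))
```

```text
0.02312360130442541
red 0.035 [ 595.5 -197.7] [139.9 108.8] 15.6 (245, 131, 147, 164)
blue 0.035 [ 490.7 -179.5] [68.5 59.4] 0.5 (292, 292, 62, 62)
blue 0.035 [606.1  43.1] [41.8 39.1] 71.3 (45, 237, 46, 37)
blue 0.035 [672.6  31.9] [43.5 32. ] 76.5 (23, 168, 53, 36)
blue 0.035 [704.5  24.9] [44.1 28.1] 82.4 (13, 131, 58, 35)
[[245. 185.]
 [350. 136.]
 [391. 234.]]
at [ 629.8 -197.1  124.4] to (629.5, -199.5) tx 0.1 ty 2.4
```

View pics/w12.png

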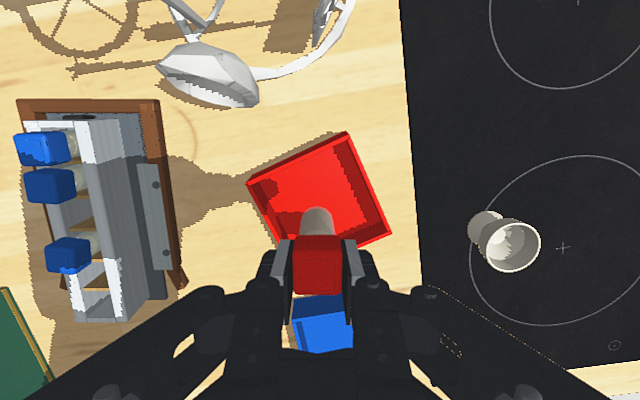

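Red tray corners (247,183), (347,133), (390,233) match the prediction, so the tray hasn't moved. Lowering.

Call:
arm_command(
  targets=[
    [[0,2.5,30],[0,0,0]],
    [[0,0,28],[0,0,0]],
    [[0,0,18],[0,0,0]],
    [[0,0,10],[0,0,0]],
    [[0,0,5],[0,0,0]],
  ],
)

```text
time: 26.62
eef_pos: [0.6285, -0.1999, 0.0314]
eef_rot: [-180.0, 0.2, -9.6]
wrist_force: [-0.1, 0.4, -0.5]
opening: 0.0227
```

Call:
arm_command(
  targets=[
    [[0,0,3],[0,0,0]],
    [[0,0,2],[0,0,0]],
    [[0,0,0],[0,0,0]],
    [[0,0,0],[0,0,0]],
    [[0,0,0],[0,0,0]],
  ],
)

```text
time: 27.03
eef_pos: [0.6295, -0.2018, 0.0294]
eef_rot: [180.0, -0.1, -9.7]
wrist_force: [-0.5, -0.1, -0.3]
opening: 0.0225
```

Call:
arm_command(
  targets=[
    [[0,0,0.5],[0,0,0]],
    [[0,0,0],[0,0,0]],
  ],
)

```text
time: 27.2
eef_pos: [0.6291, -0.2017, 0.0281]
eef_rot: [180.0, -0.0, -9.7]
wrist_force: [0.2, 0.3, -0.4]
opening: 0.0228
```

Call:
arm_command(
  targets=[
    [[0,0,0],[0,0,0]],
    [[0,0,0],[0,0,0]],
    [[0,0,0],[0,0,0]],
  ],
  gripper=0.5,
)

```text
time: 27.45
eef_pos: [0.629, -0.2016, 0.0278]
eef_rot: [180.0, -0.0, -9.7]
wrist_force: [-1.1, -0.4, -0.3]
opening: 0.0429
```

Call:
arm_command(
  targets=[
    [[0,0,-8],[0,0,0]],
    [[0,0,-20],[0,0,0]],
    [[0,0,-30],[0,0,0]],
    [[0,0,-35],[0,0,0]],
    [[0,0,-10],[0,0,0]],
  ],
)

```text
time: 27.87
eef_pos: [0.6311, -0.2023, 0.1383]
eef_rot: [179.9, -0.5, -9.7]
wrist_force: [0.1, -0.4, 0.8]
opening: 0.0428
```

Run:
```python
from h import *
im,c,T=cap('wrist','w13.png')
for b in blobs(im,c,T,(.035,)): print(*b)
d2((618.9,11)); d2((678.3,1.5)); d2((707.9,-3.5))
```

```text
red 0.035 [ 612.8 -197.5] [105.6  99.7] 15.6 (243, 133, 141, 137)
blue 0.035 [ 484.9 -193.3] [78.9 86.5] 0.6 (288, 284, 87, 70)
blue 0.035 [606.9  41.7] [41.5 37.4] 73.0 (53, 235, 44, 35)
blue 0.035 [672.9  30.7] [42.3 31.6] 76.2 (34, 169, 49, 34)
blue 0.035 [704.5  23.9] [42.8 28.3] 80.7 (25, 134, 53, 33)
at [ 631.4 -202.5  138.6] to (618.9, 11) tx -48.3 ty -208.3
at [ 631.4 -202.5  138.6] to (678.3, 1.5) tx 11.8 ty -208.9
at [ 631.4 -202.5  138.6] to (707.9, -3.5) tx 41.8 ty -209.0
```

Run:
```python
from h import *
c=cams.calibration('wrist');T=np.eye(4);T[:3,:3]=rot([-180,0,-9.6]);T[:3,3]=[.6297,-.1972,.1244];T=T@c['mount']
for z in (.0,.04,.08,.12): print(z,cast([(160,68),(205,75),(257,100)],c,T,z).round(3)[:,:2].tolist())
c=cams.calibration('top');T=np.eye(4);T[:3,:3]=rot(c['orientation']);T[:3,3]=c['xyz']
for z in (.0,.04,.08,.12): print(z,cast([(331,131),(342,130),(352,128)],c,T,z).round(3)[:,:2].tolist())
```

```text
0.0 [[0.755, -0.077], [0.743, -0.115], [0.714, -0.156]]
0.04 [[0.748, -0.095], [0.737, -0.128], [0.712, -0.164]]
0.08 [[0.741, -0.113], [0.732, -0.141], [0.711, -0.171]]
0.12 [[0.734, -0.13], [0.726, -0.153], [0.709, -0.178]]
0.0 [[0.755, -0.119], [0.757, -0.154], [0.763, -0.186]]
0.04 [[0.74, -0.116], [0.743, -0.15], [0.748, -0.181]]
0.08 [[0.725, -0.114], [0.728, -0.146], [0.733, -0.176]]
0.12 [[0.711, -0.111], [0.713, -0.143], [0.718, -0.171]]
```

Call:
arm_command(
  targets=[
    [[-4,-34,0],[0,0,0]],
    [[-4,-36,0],[0,0,0]],
    [[0,-36,8],[0,0,0]],
    [[10,-36,10],[0,0,0]],
    [[12,-34,10],[0,0,0]],
  ],
  gripper=0.2,
)

```text
time: 28.33
eef_pos: [0.6724, -0.0285, 0.1027]
eef_rot: [-180.0, -0.0, -9.7]
wrist_force: [1.1, -0.6, 0.4]
opening: 0.0684
```

Call:
arm_command(
  targets=[
    [[15,-24,10],[0,0,0]],
    [[11,-9,10],[0,0,0]],
    [[0,0,4],[0,0,0]],
    [[0,0,0],[0,0,0]],
    [[0,0,0],[0,0,0]],
  ],
)

```text
time: 28.75
eef_pos: [0.703, -0.0029, 0.0784]
eef_rot: [180.0, 0.1, -9.7]
wrist_force: [-0.1, -0.1, 0.4]
opening: 0.0684
```

Run:
```python
from h import *
im,c,T=cap('wrist')
for b in blobs(im,c,T,(.076,)): print(*b)
d2((707,-3.7))
```

```text
red 0.076 [ 636.2 -160.8] [126.7  89.8] 15.6 (478, 183, 162, 164)
blue 0.076 [ 561.7 -189.9] [66.4 14. ] 39.1 (573, 346, 57, 53)
blue 0.076 [626.9  10.6] [23.4 33.2] 74.9 (297, 312, 36, 42)
blue 0.076 [693.8  -0.7] [23.6 57.3] 77.6 (295, 199, 40, 85)
at [703.3  -3.2  79.3] to (707, -3.7) tx 3.8 ty -0.1
```

Call:
arm_command(
  targets=[
    [[4.5,0,15],[0,0,0]],
    [[0,0,15],[0,0,0]],
    [[0,0,12],[0,0,0]],
    [[0,0,6],[0,0,0]],
    [[0,0,2],[0,0,0]],
  ],
)

```text
time: 29.22
eef_pos: [0.7069, -0.0034, 0.0266]
eef_rot: [180.0, 0.2, -9.7]
wrist_force: [0.4, -0.6, -0.3]
opening: 0.0684
```

Call:
arm_command(
  targets=[
    [[0,0,0],[0,0,0]],
    [[0,0,0],[0,0,0]],
    [[0,0,0],[0,0,0]],
  ],
)

```text
time: 29.47
eef_pos: [0.7086, -0.0031, 0.03]
eef_rot: [-180.0, -0.1, -9.7]
wrist_force: [0.1, 0.7, 0.4]
opening: 0.0683
```

Call:
arm_command(
  targets=[
    [[0,0,0],[0,0,0]],
    [[0,0,0],[0,0,0]],
    [[0,0,0],[0,0,0]],
    [[0,0,0],[0,0,0]],
    [[0,0,0],[0,0,0]],
  ],
  gripper=1,
  force=30,
)

```text
time: 29.88
eef_pos: [0.7082, -0.003, 0.0291]
eef_rot: [-180.0, -0.0, -9.7]
wrist_force: [-0.0, 0.5, 4.4]
opening: 0.0229
```

Call:
arm_command(
  targets=[
    [[0,0,0],[0,0,0]],
    [[0,0,0],[0,0,0]],
  ],
  force=40,
)

```text
time: 30.05
eef_pos: [0.7083, -0.003, 0.0292]
eef_rot: [-180.0, -0.1, -9.7]
wrist_force: [0.7, -0.1, 2.1]
opening: 0.023
```

Call:
arm_command(
  targets=[
    [[0,0,-12],[0,0,0]],
    [[0,0,-20],[0,0,0]],
    [[0,0,-25],[0,0,0]],
    [[0,0,-25],[0,0,0]],
    [[0,0,-20],[0,0,0]],
  ],
)

```text
time: 30.47
eef_pos: [0.7082, -0.003, 0.1337]
eef_rot: [-180.0, -0.1, -9.7]
wrist_force: [0.8, -0.2, 0.6]
opening: 0.0228
```

Call:
arm_command(
  targets=[
    [[-20,15,0],[0,0,0]],
    [[-28,27,0],[0,0,0]],
    [[-28,27,0],[0,0,0]],
    [[-28,27,0],[0,0,0]],
    [[-28,27,0],[0,0,0]],
  ],
)

```text
time: 30.88
eef_pos: [0.5554, -0.1027, 0.1312]
eef_rot: [180.0, -0.0, -9.7]
wrist_force: [0.7, 0.1, 0.6]
opening: 0.023
```

Call:
arm_command(
  targets=[
    [[-28,27,0],[0,0,0]],
    [[-28,27,0],[0,0,0]],
    [[-28,27,0],[0,0,0]],
    [[-20,24,0],[0,0,0]],
    [[-6,8,0],[0,0,0]],
  ],
)

```text
time: 31.3
eef_pos: [0.427, -0.1969, 0.1316]
eef_rot: [179.9, -0.0, -9.8]
wrist_force: [0.2, 0.2, -0.9]
opening: 0.0227
```

Call:
arm_command(
  targets=[
    [[0,0,0],[0,0,0]],
    [[0,0,0],[0,0,0]],
    [[0,0,0],[0,0,0]],
  ],
)

```text
time: 31.55
eef_pos: [0.4306, -0.1944, 0.1311]
eef_rot: [-180.0, -0.0, -9.6]
wrist_force: [-0.3, 0.5, -0.7]
opening: 0.0228
```

Run:
```python
from h import *
print(pose()[:2],pose()[2]['opening'])
im,c,T=cap('wrist','w14.png')
hsv=cv2.cvtColor(im,cv2.COLOR_RGB2HSV)
for b in blobs(im,c,T,(.035,),300): print(*b)
m=cv2.inRange(hsv,(106,140,40),(128,255,255)); k=max(cv2.findContours(m,0,1)[0],key=cv2.contourArea)
P=cast(k[:,0,:],c,T,.035)[:,:2]*1000; print('x max',P[:,0].max(),'y',P[:,1].min(),P[:,1].max())
ap=cv2.approxPolyDP(k,4,True)[:,0]; print(np.c_[ap,cast(ap,c,T,.035)[:,:2]*1000].round())
```

```text
(array([ 430.55072718, -194.37055297,  131.07904813]), array([-1.79990798e+02, -3.24009889e-02, -9.63335389e+00])) 0.02276110391272988
red 0.035 [ 560.6 -200.1] [102.2  39.2] 80.3 (228, 0, 135, 57)
blue 0.035 [ 352.9 -181.8] [48.4 62.9] 80.3 (292, 237, 51, 59)
blue 0.035 [ 453.5 -200.2] [99.1 99.2] 1.0 (250, 94, 132, 131)
x max 503.7213168106774 y -250.38123357318847 -149.86675598385662
[[ 366.   94.  503. -248.]
 [ 250.  117.  501. -150.]
 [ 277.  224.  403. -153.]
 [ 302.  219.  404. -176.]
 [ 316.  206.  414. -191.]
 [ 333.  214.  404. -205.]
 [ 381.  205.  405. -250.]]
```

View pics/w14.png

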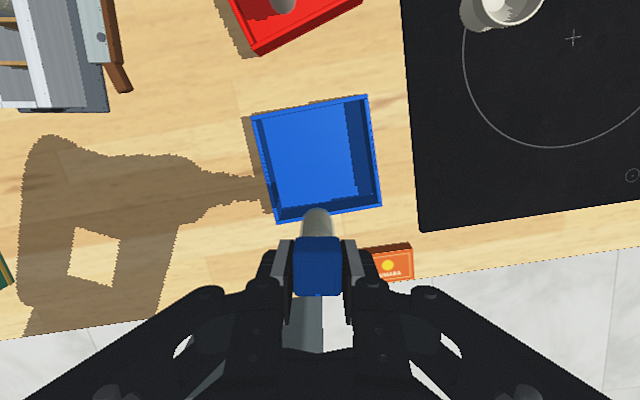

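Blue tray is fully visible, corners (250,117), (366,94), (381,205), (277,224), so its centre is (453.5,-200). Placing at its far side.

Call:
arm_command(
  targets=[
    [[25,1,0],[0,0,0]],
    [[20,1,20],[0,0,0]],
    [[6.5,0,30],[0,0,0]],
    [[0,0,25],[0,0,0]],
    [[0,0,12],[0,0,0]],
  ],
)

```text
time: 32.02
eef_pos: [0.4794, -0.2037, 0.0397]
eef_rot: [-179.9, 0.3, -9.6]
wrist_force: [-1.0, -0.5, -0.6]
opening: 0.0232
```

Call:
arm_command(
  targets=[
    [[0,0,6],[0,0,0]],
    [[0,0,4],[0,0,0]],
    [[0,0,2],[0,0,0]],
    [[0,0,1],[0,0,0]],
    [[0,0,0],[0,0,0]],
  ],
)

```text
time: 32.43
eef_pos: [0.4808, -0.2059, 0.032]
eef_rot: [180.0, -0.1, -9.7]
wrist_force: [-0.2, -0.4, 0.9]
opening: 0.0226
```

Call:
arm_command(
  targets=[
    [[0,0,1.5],[0,0,0]],
    [[0,0,0],[0,0,0]],
    [[0,0,0],[0,0,0]],
  ],
)

```text
time: 32.68
eef_pos: [0.4803, -0.2057, 0.0297]
eef_rot: [180.0, -0.0, -9.7]
wrist_force: [-0.2, 0.4, -0.4]
opening: 0.023
```

Next: lower 2 mm, release, rise, and go to cell 45 at (678.3,1.5).

Call:
arm_command(
  targets=[
    [[0,0,2],[0,0,0]],
    [[0,0,0],[0,0,0]],
    [[0,0,0],[0,0,0]],
  ],
)

```text
time: 32.93
eef_pos: [0.4801, -0.2056, 0.0272]
eef_rot: [180.0, 0.0, -9.7]
wrist_force: [1.3, -0.1, -0.6]
opening: 0.0229
```

Call:
arm_command(
  targets=[
    [[0,0,0],[0,0,0]],
    [[0,0,0],[0,0,0]],
    [[0,0,0],[0,0,0]],
  ],
  gripper=0.5,
)

```text
time: 33.18
eef_pos: [0.4802, -0.2056, 0.0273]
eef_rot: [180.0, -0.0, -9.7]
wrist_force: [0.7, 0.3, -0.3]
opening: 0.0422
```

Call:
arm_command(
  targets=[
    [[0,0,-8],[0,0,0]],
    [[0,0,-20],[0,0,0]],
    [[0,0,-30],[0,0,0]],
    [[0,0,-35],[0,0,0]],
    [[0,0,-10],[0,0,0]],
  ],
)

```text
time: 33.6
eef_pos: [0.4822, -0.2066, 0.1368]
eef_rot: [179.8, -0.5, -9.7]
wrist_force: [0.9, -0.0, 2.0]
opening: 0.0427
```

Run:
```python
from h import *
im,c,T=cap('wrist','w15.png')
for b in blobs(im,c,T,(.035,),300): print(*b)
d2((678.3,1.5)); d2((619,11.3))
```

```text
red 0.035 [ 611.7 -197.9] [100.6  99.7] 15.6 (193, 0, 166, 120)
blue 0.035 [ 456.1 -199.9] [104.3  99.5] 0.8 (251, 153, 121, 120)
blue 0.035 [620.6  27.2] [15.4 27.4] 65.4 (0, 56, 20, 35)
at [ 482.5 -206.8  136.9] to (678.3, 1.5) tx 157.9 ty -238.3
at [ 482.5 -206.8  136.9] to (619, 11.3) tx 97.8 ty -238.0
```

Call:
arm_command(
  targets=[
    [[15,-25,0],[0,0,0]],
    [[21,-31,0],[0,0,0]],
    [[21,-31,0],[0,0,0]],
    [[21,-31,5],[0,0,0]],
    [[21,-31,10],[0,0,0]],
  ],
  gripper=0.2,
)

```text
time: 34.07
eef_pos: [0.6043, -0.074, 0.1159]
eef_rot: [180.0, -0.1, -9.7]
wrist_force: [1.2, -0.1, -0.1]
opening: 0.0679
```

Call:
arm_command(
  targets=[
    [[21,-31,10],[0,0,0]],
    [[21,-31,10],[0,0,0]],
    [[14,-20,10],[0,0,0]],
    [[5,-7,4],[0,0,0]],
    [[0,0,0],[0,0,0]],
  ],
)

```text
time: 34.48
eef_pos: [0.6775, 0.0039, 0.0783]
eef_rot: [180.0, 0.2, -9.5]
wrist_force: [-0.4, -1.4, -0.3]
opening: 0.0684
```

Call:
arm_command(
  targets=[
    [[0,0,0],[0,0,0]],
    [[0,0,0],[0,0,0]],
    [[0,0,0],[0,0,0]],
  ],
)

```text
time: 34.73
eef_pos: [0.6777, 0.0008, 0.0824]
eef_rot: [180.0, -0.1, -9.8]
wrist_force: [0.6, 0.3, 0.7]
opening: 0.0682
```

Run:
```python
from h import *
im,c,T=cap('wrist')
for b in blobs(im,c,T,(.076,)): print(*b)
d2((678.5,1.5))
```

```text
red 0.076 [ 631.8 -159.7] [119.4  91.1] 15.2 (480, 152, 160, 164)
blue 0.076 [ 546.8 -187.5] [94.4 29.7] 39.0 (550, 322, 84, 77)
blue 0.076 [623.7  11.3] [23.4 33.7] 73.7 (296, 279, 37, 46)
blue 0.076 [679.6   2.4] [23.  28.3] 76.0 (294, 202, 39, 44)
at [677.8   0.8  82.4] to (678.5, 1.5) tx 0.6 ty -0.8
```

Call:
arm_command(
  targets=[
    [[1,-1,15],[0,0,0]],
    [[0,0,18],[0,0,0]],
    [[0,0,12],[0,0,0]],
    [[0,0,6],[0,0,0]],
    [[0,0,2],[0,0,0]],
  ],
)

```text
time: 35.2
eef_pos: [0.6782, 0.0025, 0.027]
eef_rot: [180.0, 0.1, -9.7]
wrist_force: [0.5, -0.8, -0.0]
opening: 0.0687
```

Call:
arm_command(
  targets=[
    [[0,0,0],[0,0,0]],
    [[0,0,0],[0,0,0]],
    [[0,0,0],[0,0,0]],
  ],
)

```text
time: 35.45
eef_pos: [0.6797, 0.0029, 0.0296]
eef_rot: [-180.0, -0.1, -9.7]
wrist_force: [-0.2, -0.4, -0.1]
opening: 0.0684
```

Call:
arm_command(
  targets=[
    [[0,0,0],[0,0,0]],
    [[0,0,0],[0,0,0]],
    [[0,0,0],[0,0,0]],
    [[0,0,0],[0,0,0]],
    [[0,0,0],[0,0,0]],
  ],
  gripper=1,
  force=30,
)

```text
time: 35.87
eef_pos: [0.6793, 0.003, 0.0286]
eef_rot: [-180.0, -0.0, -9.7]
wrist_force: [2.0, 0.4, 2.2]
opening: 0.023
```

Call:
arm_command(
  targets=[
    [[0,0,0],[0,0,0]],
    [[0,0,0],[0,0,0]],
  ],
  force=40,
)

```text
time: 36.03
eef_pos: [0.6793, 0.003, 0.0287]
eef_rot: [-180.0, -0.0, -9.7]
wrist_force: [0.7, 0.1, 2.0]
opening: 0.0229
```

Call:
arm_command(
  targets=[
    [[0,0,-12],[0,0,0]],
    [[0,0,-20],[0,0,0]],
    [[0,0,-25],[0,0,0]],
    [[0,0,-25],[0,0,0]],
    [[0,0,-20],[0,0,0]],
  ],
)

```text
time: 36.45
eef_pos: [0.6793, 0.0029, 0.1331]
eef_rot: [-180.0, -0.1, -9.7]
wrist_force: [1.1, 0.6, -0.2]
opening: 0.023
```

Call:
arm_command(
  targets=[
    [[-18,18,0],[0,0,0]],
    [[-26,28,0],[0,0,0]],
    [[-26,28,0],[0,0,0]],
    [[-26,28,0],[0,0,0]],
    [[-26,28,0],[0,0,0]],
  ],
)

```text
time: 36.87
eef_pos: [0.5353, -0.1054, 0.1307]
eef_rot: [180.0, -0.0, -9.7]
wrist_force: [0.1, -1.0, -0.1]
opening: 0.0229
```

Call:
arm_command(
  targets=[
    [[-26,28,0],[0,0,0]],
    [[-26,28,0],[0,0,0]],
    [[-26,28,0],[0,0,0]],
    [[-13,18,0],[0,0,0]],
    [[-4,6,0],[0,0,0]],
  ],
)

```text
time: 37.28
eef_pos: [0.4231, -0.197, 0.1311]
eef_rot: [179.9, -0.0, -9.8]
wrist_force: [-0.0, -0.1, -0.1]
opening: 0.0229
```

Call:
arm_command(
  targets=[
    [[0,0,0],[0,0,0]],
    [[0,0,0],[0,0,0]],
    [[0,0,0],[0,0,0]],
  ],
)

```text
time: 37.53
eef_pos: [0.426, -0.1944, 0.1304]
eef_rot: [-180.0, -0.0, -9.6]
wrist_force: [0.1, 0.1, 0.4]
opening: 0.0231
```

Run:
```python
from h import *
print(pose()[2]['opening'])
im,c,T=cap('wrist','w16.png')
for b in blobs(im,c,T,(.035,),300): print(*b)
d2((453.5,-200.2)); d2((426,-195.5))
```

```text
0.023074246649154674
red 0.035 [ 558.4 -197.9] [95.  34.8] 80.3 (229, 0, 126, 51)
blue 0.035 [ 348.9 -182. ] [48.5 64.1] 79.3 (292, 236, 51, 60)
blue 0.035 [ 453.5 -200.2] [99.2 99.2] 1.0 (249, 88, 133, 132)
at [ 425.9 -194.4  130.3] to (453.5, -200.2) tx 28.1 ty 1.1
at [ 425.9 -194.4  130.3] to (426, -195.5) tx 0.2 ty 1.1
```

Call:
arm_command(
  targets=[
    [[18,1,0],[0,0,0]],
    [[9,0,20],[0,0,0]],
    [[0,0,30],[0,0,0]],
    [[0,0,25],[0,0,0]],
    [[0,0,12],[0,0,0]],
  ],
)

```text
time: 38.0
eef_pos: [0.4506, -0.1989, 0.0395]
eef_rot: [-179.9, 0.3, -9.6]
wrist_force: [0.1, -0.1, -0.3]
opening: 0.0227
```

Call:
arm_command(
  targets=[
    [[0,0,6],[0,0,0]],
    [[0,0,4],[0,0,0]],
    [[0,0,2.5],[0,0,0]],
    [[0,0,1],[0,0,0]],
    [[0,0,0],[0,0,0]],
  ],
)

```text
time: 38.42
eef_pos: [0.4522, -0.201, 0.0308]
eef_rot: [180.0, -0.1, -9.7]
wrist_force: [1.3, 0.1, -0.6]
opening: 0.023
```

Call:
arm_command(
  targets=[
    [[0,0,2],[0,0,0]],
    [[0,0,0],[0,0,0]],
    [[0,0,0],[0,0,0]],
  ],
)

```text
time: 38.67
eef_pos: [0.4517, -0.2008, 0.0281]
eef_rot: [180.0, -0.0, -9.7]
wrist_force: [-0.6, -0.7, -0.1]
opening: 0.0228
```

Call:
arm_command(
  targets=[
    [[0,0,0.5],[0,0,0]],
    [[0,0,0],[0,0,0]],
    [[0,0,0],[0,0,0]],
    [[0,0,0],[0,0,0]],
  ],
  gripper=0.5,
)

```text
time: 39.0
eef_pos: [0.4516, -0.2007, 0.0273]
eef_rot: [180.0, -0.0, -9.7]
wrist_force: [0.5, -0.3, 0.3]
opening: 0.0428
```

Call:
arm_command(
  targets=[
    [[0,0,-8],[0,0,0]],
    [[0,0,-20],[0,0,0]],
    [[0,0,-30],[0,0,0]],
    [[0,0,-35],[0,0,0]],
    [[0,0,-10],[0,0,0]],
  ],
)

```text
time: 39.42
eef_pos: [0.4536, -0.2018, 0.1366]
eef_rot: [179.8, -0.5, -9.7]
wrist_force: [0.7, 0.5, 0.8]
opening: 0.0427
```

Call:
arm_command(
  targets=[
    [[13,-25,0],[0,0,0]],
    [[17,-31,0],[0,0,0]],
    [[17,-31,0],[0,0,0]],
    [[17,-31,5],[0,0,0]],
    [[17,-31,10],[0,0,0]],
  ],
  gripper=0.2,
)

```text
time: 39.83
eef_pos: [0.5582, -0.0662, 0.1171]
eef_rot: [180.0, -0.2, -9.7]
wrist_force: [0.7, -0.1, -1.4]
opening: 0.0679
```

Call:
arm_command(
  targets=[
    [[17,-31,10],[0,0,0]],
    [[17,-31,10],[0,0,0]],
    [[10,-19,10],[0,0,0]],
    [[4,-7,4],[0,0,0]],
    [[0,0,0],[0,0,0]],
  ],
)

```text
time: 40.25
eef_pos: [0.6184, 0.0126, 0.0799]
eef_rot: [180.0, 0.1, -9.6]
wrist_force: [0.4, -0.2, -1.0]
opening: 0.0685
```

Call:
arm_command(
  targets=[
    [[0,0,0],[0,0,0]],
    [[0,0,0],[0,0,0]],
    [[0,0,0],[0,0,0]],
  ],
)

```text
time: 40.5
eef_pos: [0.6186, 0.0099, 0.0825]
eef_rot: [180.0, -0.1, -9.8]
wrist_force: [-0.0, 0.1, -0.1]
opening: 0.0685
```

Run:
```python
from h import *
im,c,T=cap('wrist')
for b in blobs(im,c,T,(.076,)): print(*b)
d2((619,11.5))
```

```text
red 0.076 [ 625.5 -142.9] [99.9 82.3] 6.6 (489, 72, 151, 179)
blue 0.076 [ 502.3 -164.5] [108.7  67.8] 6.6 (536, 268, 104, 123)
blue 0.076 [620.9  12.1] [23.  28.3] 73.3 (292, 200, 40, 46)
at [618.6  10.   82.3] to (619, 11.5) tx 0.2 ty -1.5
```

Call:
arm_command(
  targets=[
    [[1,-1.5,15],[0,0,0]],
    [[0,0,18],[0,0,0]],
    [[0,0,12],[0,0,0]],
    [[0,0,6],[0,0,0]],
    [[0,0,2],[0,0,0]],
  ],
)

```text
time: 40.97
eef_pos: [0.619, 0.0122, 0.0271]
eef_rot: [180.0, 0.1, -9.7]
wrist_force: [-0.8, 0.2, 0.0]
opening: 0.0682
```

Call:
arm_command(
  targets=[
    [[0,0,0],[0,0,0]],
    [[0,0,0],[0,0,0]],
    [[0,0,0],[0,0,0]],
  ],
)

```text
time: 41.22
eef_pos: [0.6205, 0.0125, 0.0294]
eef_rot: [-180.0, -0.1, -9.7]
wrist_force: [0.0, -0.4, -0.3]
opening: 0.0684
```

Call:
arm_command(
  targets=[
    [[0,0,0],[0,0,0]],
    [[0,0,0],[0,0,0]],
    [[0,0,0],[0,0,0]],
    [[0,0,0],[0,0,0]],
    [[0,0,0],[0,0,0]],
  ],
  gripper=1,
  force=30,
)

```text
time: 41.63
eef_pos: [0.6201, 0.0125, 0.0286]
eef_rot: [180.0, -0.0, -9.7]
wrist_force: [-0.4, 0.2, 2.4]
opening: 0.0237
```

Call:
arm_command(
  targets=[
    [[0,0,0],[0,0,0]],
    [[0,0,0],[0,0,0]],
  ],
  force=40,
)

```text
time: 41.8
eef_pos: [0.6201, 0.0125, 0.0287]
eef_rot: [-180.0, -0.1, -9.7]
wrist_force: [-0.5, -0.0, 2.2]
opening: 0.0231
```

Call:
arm_command(
  targets=[
    [[0,0,-12],[0,0,0]],
    [[0,0,-20],[0,0,0]],
    [[0,0,-25],[0,0,0]],
    [[0,0,-25],[0,0,0]],
    [[0,0,-20],[0,0,0]],
  ],
)

```text
time: 42.22
eef_pos: [0.62, 0.0126, 0.133]
eef_rot: [-180.0, -0.1, -9.7]
wrist_force: [0.8, -0.4, 0.4]
opening: 0.0231
```

Call:
arm_command(
  targets=[
    [[-12,18,0],[0,0,0]],
    [[-19,28,0],[0,0,0]],
    [[-19,28,0],[0,0,0]],
    [[-19,28,0],[0,0,0]],
    [[-19,28,0],[0,0,0]],
  ],
)

```text
time: 42.63
eef_pos: [0.5099, -0.1016, 0.1308]
eef_rot: [180.0, -0.0, -9.6]
wrist_force: [-0.1, -1.3, -0.2]
opening: 0.023
```

Call:
arm_command(
  targets=[
    [[-19,28,0],[0,0,0]],
    [[-19,28,0],[0,0,0]],
    [[-19,28,0],[0,0,0]],
    [[-9,18,0],[0,0,0]],
    [[-4,6,0],[0,0,0]],
  ],
)

```text
time: 43.05
eef_pos: [0.4225, -0.1974, 0.131]
eef_rot: [179.9, -0.0, -9.8]
wrist_force: [0.2, 0.6, -0.5]
opening: 0.0228
```

Call:
arm_command(
  targets=[
    [[0,0,0],[0,0,0]],
    [[0,0,0],[0,0,0]],
    [[0,0,0],[0,0,0]],
  ],
)

```text
time: 43.3
eef_pos: [0.4247, -0.1947, 0.1304]
eef_rot: [-180.0, -0.0, -9.6]
wrist_force: [-0.2, 0.3, -0.5]
opening: 0.0232
```

Run:
```python
from h import *
print(pose()[2]['opening'])
im,c,T=cap('wrist','w17.png')
for b in blobs(im,c,T,(.035,),300): print(*b)
d2((423.5,-195.7))
```

```text
0.02317051674803164
red 0.035 [ 557.7 -197.4] [92. 34.] 80.3 (230, 0, 122, 50)
blue 0.035 [ 347.9 -182.2] [48.6 63.8] 80.4 (292, 236, 51, 60)
blue 0.035 [ 448.2 -238. ] [ 99.1 119.5] 1.2 (282, 87, 150, 128)
at [ 424.7 -194.6  130.3] to (423.5, -195.7) tx -1.0 ty 1.3
```

View pics/w17.png

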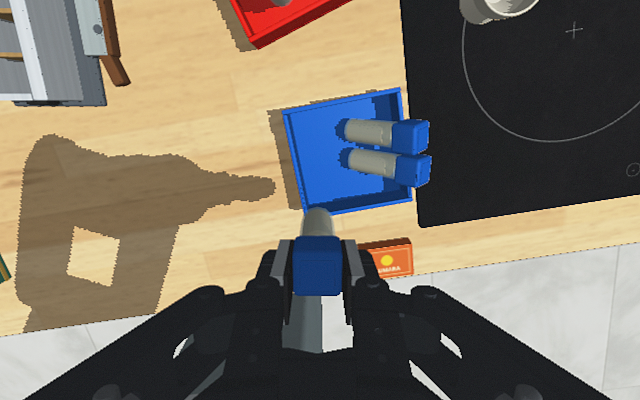

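The blue tray was knocked about 30 mm aside (corners now (283,110), (400,88), (305,216)). Its two tubes now lean on the right wall, with feet at about (345,130) and (350,160), inside the tray. I'll measure the new pose.

Run:
```python
from h import *
im,c,T=cap('wrist')
P=cast([(283,110),(400,88),(305,216)],c,T,.035)[:,:2]*1000; print(P.round())
ctr=(P[1]+P[2])/2; print('ctr',ctr)
print('feet',(cast([(348,130),(352,160)],c,T,.012)[:,:2]*1000).round(), 'caps',(cast([(410,135),(412,168)],c,T,.04)[:,:2]*1000).round())
print('open2 lower edge', (cast([(350,172),(400,182)],c,T,.02)[:,:2]*1000).round())
for o in ((-27,20),(-27,25),(-27,0)): d2(tuple((ctr+np.array(o)).round(1)))
```

```text
[[ 496. -179.]
 [ 497. -276.]
 [ 401. -180.]]
ctr [ 449.12066905 -228.19208028]
feet [[ 469. -232.]
 [ 441. -232.]] caps [[ 459. -280.]
 [ 431. -279.]]
open2 lower edge [[ 431. -228.]
 [ 414. -273.]]
at [ 424.7 -194.6  130.2] to (np.float64(422.1), np.float64(-208.2)) tx -0.3 ty 13.8
at [ 424.7 -194.6  130.2] to (np.float64(422.1), np.float64(-203.2)) tx -1.1 ty 8.9
at [ 424.7 -194.6  130.2] to (np.float64(422.1), np.float64(-228.2)) tx 3.1 ty 33.5
```

Call:
arm_command(
  targets=[
    [[11,2,0],[0,0,0]],
    [[5,1.5,20],[0,0,0]],
    [[0,0,30],[0,0,0]],
    [[0,0,25],[0,0,0]],
    [[0,0,12],[0,0,0]],
  ],
)

```text
time: 43.82
eef_pos: [0.438, -0.1999, 0.0396]
eef_rot: [-179.9, 0.3, -9.6]
wrist_force: [-0.4, -0.5, -0.7]
opening: 0.0226
```

Call:
arm_command(
  targets=[
    [[0,0,6],[0,0,0]],
    [[0,0,4],[0,0,0]],
    [[0,0,2.5],[0,0,0]],
    [[0,0,1],[0,0,0]],
    [[0,0,0],[0,0,0]],
  ],
)

```text
time: 44.23
eef_pos: [0.4398, -0.2018, 0.0306]
eef_rot: [180.0, -0.1, -9.7]
wrist_force: [-0.2, 0.6, -0.3]
opening: 0.0227
```

Call:
arm_command(
  targets=[
    [[0,0,2],[0,0,0]],
    [[0,0,0],[0,0,0]],
    [[0,0,0.5],[0,0,0]],
    [[0,0,0],[0,0,0]],
  ],
)

```text
time: 44.57
eef_pos: [0.4393, -0.2017, 0.0274]
eef_rot: [180.0, -0.0, -9.7]
wrist_force: [-0.5, -0.0, 0.5]
opening: 0.023
```

Call:
arm_command(
  targets=[
    [[0,0,0],[0,0,0]],
    [[0,0,0],[0,0,0]],
    [[0,0,0],[0,0,0]],
    [[0,0,0],[0,0,0]],
  ],
  gripper=0.5,
)

```text
time: 44.9
eef_pos: [0.4393, -0.2016, 0.0273]
eef_rot: [180.0, -0.0, -9.7]
wrist_force: [-0.2, -0.4, -0.2]
opening: 0.0429
```

Call:
arm_command(
  targets=[
    [[0,0,-8],[0,0,0]],
    [[0,0,-20],[0,0,0]],
    [[0,0,-30],[0,0,0]],
    [[0,0,-35],[0,0,0]],
    [[0,0,-35],[0,0,0]],
  ],
)

```text
time: 45.32
eef_pos: [0.4388, -0.2014, 0.157]
eef_rot: [-180.0, 0.0, -9.7]
wrist_force: [0.6, -0.3, -0.3]
opening: 0.043
```

Call:
arm_command(
  targets=[
    [[0,-30,-35],[0,0,0]],
    [[0,-35,-30],[0,0,0]],
    [[0,-35,0],[0,0,0]],
    [[0,-35,0],[0,0,0]],
    [[0,-15,0],[0,0,0]],
  ],
)

```text
time: 45.73
eef_pos: [0.4638, -0.0568, 0.2155]
eef_rot: [-179.9, -0.1, -9.5]
wrist_force: [-0.3, 0.2, -0.1]
opening: 0.0427
```

Call:
arm_command(
  targets=[
    [[0,0,0],[0,0,0]],
    [[0,0,0],[0,0,0]],
    [[0,0,0],[0,0,0]],
    [[0,0,0],[0,0,0]],
  ],
)

```text
time: 46.07
eef_pos: [0.4633, -0.061, 0.2141]
eef_rot: [180.0, -0.0, -9.8]
wrist_force: [1.1, 0.5, 0.9]
opening: 0.0425
```

Run:
```python
from h import *
print(pose()[:2])
im,c,T=cap('wrist','w18.png')
for b in blobs(im,c,T,(.035,),200): print(*b)
t,_,_=cap('top','t18.png')
s,_,_=cap('side','s18.png')
v=np.vstack([np.hstack([cv2.resize(im[:,100:640],(432,320)),cv2.resize(t[110:290,180:400],(368,300),interpolation=cv2.INTER_CUBIC).copy()[:300]]) if False else cv2.resize(im,(480,300)),])
b=cv2.resize(t[110:290,180:430],(416,300),interpolation=cv2.INTER_CUBIC)
d=cv2.resize(s[130:280,230:460],(460,300),interpolation=cv2.INTER_CUBIC)
W=np.zeros((600,800,3),np.uint8);W[:300,:480]=v;W[:300,480:]=b[:,96:];W[300:,:460]=d
e=cv2.resize(s[200:250,260:380],(340,142),interpolation=cv2.INTER_CUBIC);W[300:442,460:]=e
cv2.imwrite('pics/v18.png',W[:,:,::-1])
```

```text
(array([463.25400745, -60.98340121, 214.09540575]), array([ 1.79978746e+02, -1.06171846e-03, -9.76662679e+00]))
red 0.035 [ 601.1 -196.7] [ 78.5 107.4] 15.6 (362, 0, 127, 76)
blue 0.035 [ 449.3 -236.7] [103.2 134.3] 1.1 (407, 106, 125, 101)
```

View pics/v18.png

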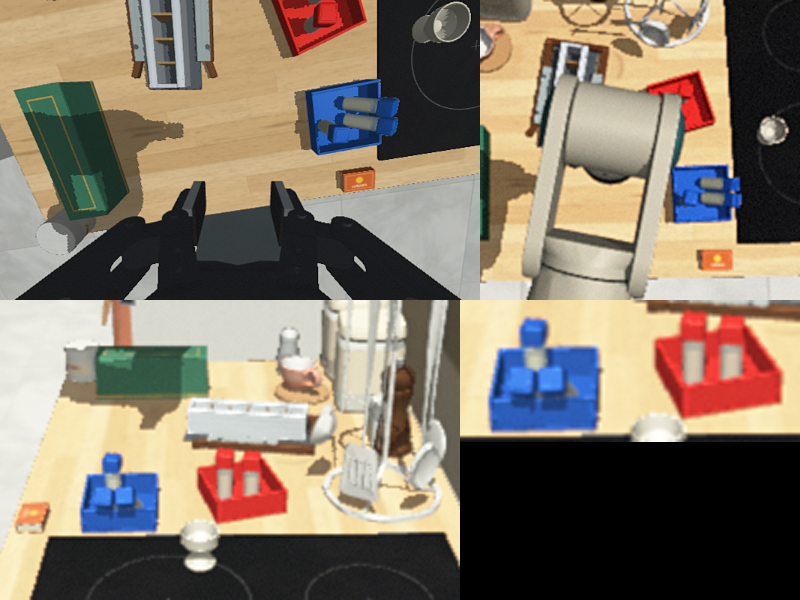

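The last picture shows the box empty and home and the lid standing clear. Two red tubes stand in the red tray and three blue tubes are in the blue tray, with feet well inside. The gripper is free, so I'm handing in.

```bash
python3 -c "
from cell import arm
print(arm.finish_job()); print(arm.get_state()['time'])"
```

```text
the job is handed in; nothing more can be done
None
the job is handed in; nothing more can be done
```

The job is handed in. All five tubes found in the box are sorted, and as far as my checks show, every step was met; no verdict was reported.

**What I did:** I slid the closed box into the hold-down until it touched the stop. I drew the lid straight up and stood it at about (0.47, 0.185). Two red-capped tubes went into the red tray and three blue-capped ones into the blue tray.

**Last checks:** The final pictures from the wrist, top and side cameras showed:
- The empty box is still in the hold-down. I judged this by eye and did not re-measure it at the end.
- The lid stands upright and well clear of the box.
- Both red tubes stand in their tray, and all three blue tubes have their feet well inside theirs.
- None of the four bystanders looks disturbed. The robot is touching nothing.

**What went wrong or disagreed:**
- **First grip missed:** the fingers closed above the first cap because the fingertips sit about 30 mm higher than the stated TCP. I went 20 mm lower and every grip after that held.
- **Blue tray knocked aside:** it shifted about 30 mm while the robot was away. Its first two tubes tipped and now lean on the wall with their caps over the rim. I measured the tray again and placed the third tube beside them.

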